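Fill the connector carrier, cover it and lock it with two rods

TASK

Get this connector carrier ready for the next station: put a spare module from the foam pad, upright and fully down, into every empty pocket (leave the modules already in it where they are, and any spare you do not need on the pad), then lay the hold-down cover flat on the carrier between the posts, and push one locking rod fully home through the posts and cover lugs along each of the two edges, until its grip meets the post. Leave everything resting and do not disturb the other things on the bench.

Things in the scene. Friction and masses are not known exactly. Their poses are not given: they have to be found in the camera images.
- carrier: fixed black tray, 192 mm (x) by 164 mm (y), deck 30 mm above the bench, six pockets in two rows along y. Four aluminium eye posts on the deck at x +/-82, y +/-72 mm, 24 (x) by 12 (y) by 37 mm high, each with a 17 mm hole along y, hole centre 54 mm above the bench; the two posts at each x edge form a rod line along y. Origin: middle of its underside on the bench, z up
- pocket_1 (a point): middle of the floor of pocket 1 (carrier x -35, y -52 mm, 12 mm above the bench), axes as the carrier. The pocket is 66 mm (x) by 44 mm (y), 18 mm deep: 3 mm to spare round a module, whose flange ends 2 mm below the deck
- pocket_2 (a point): middle of the floor of pocket 2 (carrier x -35, y 0 mm, 12 mm above the bench), axes as the carrier. The pocket is 66 mm (x) by 44 mm (y), 18 mm deep: 3 mm to spare round a module, whose flange ends 2 mm below the deck
- pocket_3 (a point): middle of the floor of pocket 3 (carrier x -35, y 52 mm, 12 mm above the bench), axes as the carrier. The pocket is 66 mm (x) by 44 mm (y), 18 mm deep: 3 mm to spare round a module, whose flange ends 2 mm below the deck
- pocket_4 (a point): middle of the floor of pocket 4 (carrier x 35, y -52 mm, 12 mm above the bench), axes as the carrier. The pocket is 66 mm (x) by 44 mm (y), 18 mm deep: 3 mm to spare round a module, whose flange ends 2 mm below the deck
- pocket_5 (a point): middle of the floor of pocket 5 (carrier x 35, y 0 mm, 12 mm above the bench), axes as the carrier. The pocket is 66 mm (x) by 44 mm (y), 18 mm deep: 3 mm to spare round a module, whose flange ends 2 mm below the deck
- pocket_6 (a point): middle of the floor of pocket 6 (carrier x 35, y 52 mm, 12 mm above the bench), axes as the carrier. The pocket is 66 mm (x) by 44 mm (y), 18 mm deep: 3 mm to spare round a module, whose flange ends 2 mm below the deck
- cover: loose 0.4 kg hold-down frame 188 x 160 x 8 mm; two slots (44 mm in x, 140 in y) for the shells; notched corners fit inside the posts, 4 mm to spare, either way round. Four lugs, x +/-82, y +/-50 mm, 29 high, 17 mm holes along y, in line with the posts' once down. Bridge handle: bar 14 x 14 x 96 mm along y over the middle, bar centre 50 mm above the underside. Origin: middle of underside, z up
- rod_a: loose steel locking rod, 0.22 kg: 12 mm shaft 168 mm long along +x with a 12 mm bullet nose; square grip 20 x 20 x 60 mm on its -x end. Origin: on the axis at the shoulder between grip and shaft. Lies level on its grip, axis 10 mm above the bench. It enters a rod line from either end; home, the grip meets the post's outer face: shoulder at carrier y +78 or -78 mm. Both rods are alike
- rod_b: loose steel locking rod, 0.22 kg: 12 mm shaft 168 mm long along +x with a 12 mm bullet nose; square grip 20 x 20 x 60 mm on its -x end. Origin: on the axis at the shoulder between grip and shaft. Lies level on its grip, axis 10 mm above the bench. It enters a rod line from either end; home, the grip meets the post's outer face: shoulder at carrier y +78 or -78 mm. Both rods are alike
- fitted_1: connector module standing in pocket 1 of the carrier at the start, or absent (then that pocket starts empty): 60 x 38 mm, 16 mm high black flange (long side along its x) with a metal shell 26 (x) x 22 mm standing 28 mm on its middle, 44 mm high in all; the same either way round. Origin: centre of its underside, z up
- fitted_2: connector module standing in pocket 2 of the carrier at the start, or absent (then that pocket starts empty): 60 x 38 mm, 16 mm high black flange (long side along its x) with a metal shell 26 (x) x 22 mm standing 28 mm on its middle, 44 mm high in all; the same either way round. Origin: centre of its underside, z up
- fitted_3: connector module standing in pocket 3 of the carrier at the start, or absent (then that pocket starts empty): 60 x 38 mm, 16 mm high black flange (long side along its x) with a metal shell 26 (x) x 22 mm standing 28 mm on its middle, 44 mm high in all; the same either way round. Origin: centre of its underside, z up
- fitted_4: connector module standing in pocket 4 of the carrier at the start, or absent (then that pocket starts empty): 60 x 38 mm, 16 mm high black flange (long side along its x) with a metal shell 26 (x) x 22 mm standing 28 mm on its middle, 44 mm high in all; the same either way round. Origin: centre of its underside, z up
- fitted_5: connector module standing in pocket 5 of the carrier at the start, or absent (then that pocket starts empty): 60 x 38 mm, 16 mm high black flange (long side along its x) with a metal shell 26 (x) x 22 mm standing 28 mm on its middle, 44 mm high in all; the same either way round. Origin: centre of its underside, z up
- fitted_6: connector module standing in pocket 6 of the carrier at the start, or absent (then that pocket starts empty): 60 x 38 mm, 16 mm high black flange (long side along its x) with a metal shell 26 (x) x 22 mm standing 28 mm on its middle, 44 mm high in all; the same either way round. Origin: centre of its underside, z up
- spare_1: spare connector module standing on the foam pad: 60 x 38 mm, 16 mm high black flange (long side along its x) with a metal shell 26 (x) x 22 mm standing 28 mm on its middle, 44 mm high in all; the same either way round. Origin: centre of its underside, z up. All modules are alike, about 0.09 kg
- spare_2: spare connector module standing on the foam pad: 60 x 38 mm, 16 mm high black flange (long side along its x) with a metal shell 26 (x) x 22 mm standing 28 mm on its middle, 44 mm high in all; the same either way round. Origin: centre of its underside, z up. All modules are alike, about 0.09 kg
- spare_3: spare connector module standing on the foam pad: 60 x 38 mm, 16 mm high black flange (long side along its x) with a metal shell 26 (x) x 22 mm standing 28 mm on its middle, 44 mm high in all; the same either way round. Origin: centre of its underside, z up. All modules are alike, about 0.09 kg
- spare_4: spare connector module standing on the foam pad: 60 x 38 mm, 16 mm high black flange (long side along its x) with a metal shell 26 (x) x 22 mm standing 28 mm on its middle, 44 mm high in all; the same either way round. Origin: centre of its underside, z up. All modules are alike, about 0.09 kg
- spare_5: spare connector module standing on the foam pad: 60 x 38 mm, 16 mm high black flange (long side along its x) with a metal shell 26 (x) x 22 mm standing 28 mm on its middle, 44 mm high in all; the same either way round. Origin: centre of its underside, z up. All modules are alike, about 0.09 kg
- pad: fixed dark grey foam pad, 240 mm (x) by 220 mm (y), 6 mm thick. Origin: middle of its underside
- screwdriver: bystander: screwdriver with black handle, 170 mm, lying beyond the carrier
- paste_jar: bystander: small jar, 56 mm across, 62 mm high, standing
Mind the look-alikes: they are no part of the job. Leave any purple look-alike of the spare_5 alone.

How it is judged:
On the way, in this order (a step that is already met when the one before it is completed fails the run):
1. every pocket of the carrier holds a module, upright and fully down (((distance between fitted_1 and pocket_1 below 0.007 m and angle between fitted_1's own z axis and vertical below 0.07 rad) or (distance between spare_1 and pocket_1 below 0.007 m and angle between spare_1's own z axis and vertical below 0.07 rad) or (distance between spare_2 and pocket_1 below 0.007 m and angle between spare_2's own z axis and vertical below 0.07 rad) or (distance between spare_3 and pocket_1 below 0.007 m and angle between spare_3's own z axis and vertical below 0.07 rad) or (distance between spare_4 and pocket_1 below 0.007 m and angle between spare_4's own z axis and vertical below 0.07 rad) or (distance between spare_5 and pocket_1 below 0.007 m and angle between spare_5's own z axis and vertical below 0.07 rad)) and ((distance between fitted_2 and pocket_2 below 0.007 m and angle between fitted_2's own z axis and vertical below 0.07 rad) or (distance between spare_1 and pocket_2 below 0.007 m and angle between spare_1's own z axis and vertical below 0.07 rad) or (distance between spare_2 and pocket_2 below 0.007 m and angle between spare_2's own z axis and vertical below 0.07 rad) or (distance between spare_3 and pocket_2 below 0.007 m and angle between spare_3's own z axis and vertical below 0.07 rad) or (distance between spare_4 and pocket_2 below 0.007 m and angle between spare_4's own z axis and vertical below 0.07 rad) or (distance between spare_5 and pocket_2 below 0.007 m and angle between spare_5's own z axis and vertical below 0.07 rad)) and ((distance between fitted_3 and pocket_3 below 0.007 m and angle between fitted_3's own z axis and vertical below 0.07 rad) or (distance between spare_1 and pocket_3 below 0.007 m and angle between spare_1's own z axis and vertical below 0.07 rad) or (distance between spare_2 and pocket_3 below 0.007 m and angle between spare_2's own z axis and vertical below 0.07 rad) or (distance between spare_3 and pocket_3 below 0.007 m and angle between spare_3's own z axis and vertical below 0.07 rad) or (distance between spare_4 and pocket_3 below 0.007 m and angle between spare_4's own z axis and vertical below 0.07 rad) or (distance between spare_5 and pocket_3 below 0.007 m and angle between spare_5's own z axis and vertical below 0.07 rad)) and ((distance between fitted_4 and pocket_4 below 0.007 m and angle between fitted_4's own z axis and vertical below 0.07 rad) or (distance between spare_1 and pocket_4 below 0.007 m and angle between spare_1's own z axis and vertical below 0.07 rad) or (distance between spare_2 and pocket_4 below 0.007 m and angle between spare_2's own z axis and vertical below 0.07 rad) or (distance between spare_3 and pocket_4 below 0.007 m and angle between spare_3's own z axis and vertical below 0.07 rad) or (distance between spare_4 and pocket_4 below 0.007 m and angle between spare_4's own z axis and vertical below 0.07 rad) or (distance between spare_5 and pocket_4 below 0.007 m and angle between spare_5's own z axis and vertical below 0.07 rad)) and ((distance between fitted_5 and pocket_5 below 0.007 m and angle between fitted_5's own z axis and vertical below 0.07 rad) or (distance between spare_1 and pocket_5 below 0.007 m and angle between spare_1's own z axis and vertical below 0.07 rad) or (distance between spare_2 and pocket_5 below 0.007 m and angle between spare_2's own z axis and vertical below 0.07 rad) or (distance between spare_3 and pocket_5 below 0.007 m and angle between spare_3's own z axis and vertical below 0.07 rad) or (distance between spare_4 and pocket_5 below 0.007 m and angle between spare_4's own z axis and vertical below 0.07 rad) or (distance between spare_5 and pocket_5 below 0.007 m and angle between spare_5's own z axis and vertical below 0.07 rad)) and ((distance between fitted_6 and pocket_6 below 0.007 m and angle between fitted_6's own z axis and vertical below 0.07 rad) or (distance between spare_1 and pocket_6 below 0.007 m and angle between spare_1's own z axis and vertical below 0.07 rad) or (distance between spare_2 and pocket_6 below 0.007 m and angle between spare_2's own z axis and vertical below 0.07 rad) or (distance between spare_3 and pocket_6 below 0.007 m and angle between spare_3's own z axis and vertical below 0.07 rad) or (distance between spare_4 and pocket_6 below 0.007 m and angle between spare_4's own z axis and vertical below 0.07 rad) or (distance between spare_5 and pocket_6 below 0.007 m and angle between spare_5's own z axis and vertical below 0.07 rad))), for 0.2 s.
2. the cover lies flat on the carrier's deck between the posts (x of cover in the frame of carrier between -0.006 and 0.006 m and y of cover in the frame of carrier between -0.006 and 0.006 m and z of cover in the frame of carrier between 0.026 and 0.034 m and angle between cover's own z axis and vertical below 0.035 rad and angle between the x axis of cover and the x axis of carrier, either way round below 0.07 rad), for 0.2 s.
3. a rod is fully home along each edge, through posts and lugs (((x of rod_a in the frame of carrier between -0.088 and -0.076 m and z of rod_a in the frame of carrier between 0.048 and 0.06 m and angle between the x axis of each of rod_a, rod_b and the y axis of carrier, either way round below 0.05 rad and (y of rod_a in the frame of carrier between 0.0735 and 0.0835 m or y of rod_a in the frame of carrier between -0.0835 and -0.0735 m) and x of rod_b in the frame of carrier between 0.076 and 0.088 m and z of rod_b in the frame of carrier between 0.048 and 0.06 m and (y of rod_b in the frame of carrier between 0.0735 and 0.0835 m or y of rod_b in the frame of carrier between -0.0835 and -0.0735 m)) or (x of rod_b in the frame of carrier between -0.088 and -0.076 m and z of rod_b in the frame of carrier between 0.048 and 0.06 m and angle between the x axis of each of rod_b, rod_a and the y axis of carrier, either way round below 0.05 rad and (y of rod_b in the frame of carrier between 0.0735 and 0.0835 m or y of rod_b in the frame of carrier between -0.0835 and -0.0735 m) and x of rod_a in the frame of carrier between 0.076 and 0.088 m and z of rod_a in the frame of carrier between 0.048 and 0.06 m and (y of rod_a in the frame of carrier between 0.0735 and 0.0835 m or y of rod_a in the frame of carrier between -0.0835 and -0.0735 m)))), for 0.2 s.
At the end, for the whole second after the job is handed in: A module in each pocket within 7 mm, tilt under 0.07 rad; cover on the deck within 6 mm, tilt under 0.035, square within 0.07; a rod in each line, home within 5 mm, within 6 mm of the axis, aligned within 0.05; unused spares on the pad; spares, cover and rods slower than 20 mm/s (all of step 1 and all of step 2 and ((x of rod_a in the frame of carrier between -0.088 and -0.076 m and z of rod_a in the frame of carrier between 0.048 and 0.06 m and angle between the x axis of each of rod_a, rod_b and the y axis of carrier, either way round below 0.05 rad and (y of rod_a in the frame of carrier between 0.0735 and 0.0835 m or y of rod_a in the frame of carrier between -0.0835 and -0.0735 m) and x of rod_b in the frame of carrier between 0.076 and 0.088 m and z of rod_b in the frame of carrier between 0.048 and 0.06 m and (y of rod_b in the frame of carrier between 0.0735 and 0.0835 m or y of rod_b in the frame of carrier between -0.0835 and -0.0735 m)) or (x of rod_b in the frame of carrier between -0.088 and -0.076 m and z of rod_b in the frame of carrier between 0.048 and 0.06 m and angle between the x axis of each of rod_b, rod_a and the y axis of carrier, either way round below 0.05 rad and (y of rod_b in the frame of carrier between 0.0735 and 0.0835 m or y of rod_b in the frame of carrier between -0.0835 and -0.0735 m) and x of rod_a in the frame of carrier between 0.076 and 0.088 m and z of rod_a in the frame of carrier between 0.048 and 0.06 m and (y of rod_a in the frame of carrier between 0.0735 and 0.0835 m or y of rod_a in the frame of carrier between -0.0835 and -0.0735 m))) and ((distance between spare_1 and pocket_1 below 0.007 m and angle between spare_1's own z axis and vertical below 0.07 rad) or (distance between spare_1 and pocket_2 below 0.007 m and angle between spare_1's own z axis and vertical below 0.07 rad) or (distance between spare_1 and pocket_3 below 0.007 m and angle between spare_1's own z axis and vertical below 0.07 rad) or (distance between spare_1 and pocket_4 below 0.007 m and angle between spare_1's own z axis and vertical below 0.07 rad) or (distance between spare_1 and pocket_5 below 0.007 m and angle between spare_1's own z axis and vertical below 0.07 rad) or (distance between spare_1 and pocket_6 below 0.007 m and angle between spare_1's own z axis and vertical below 0.07 rad) or (x of spare_1 in the frame of pad between -0.125 and 0.125 m and y of spare_1 in the frame of pad between -0.115 and 0.115 m and z of spare_1 in the frame of pad below 0.03 m)) and ((distance between spare_2 and pocket_1 below 0.007 m and angle between spare_2's own z axis and vertical below 0.07 rad) or (distance between spare_2 and pocket_2 below 0.007 m and angle between spare_2's own z axis and vertical below 0.07 rad) or (distance between spare_2 and pocket_3 below 0.007 m and angle between spare_2's own z axis and vertical below 0.07 rad) or (distance between spare_2 and pocket_4 below 0.007 m and angle between spare_2's own z axis and vertical below 0.07 rad) or (distance between spare_2 and pocket_5 below 0.007 m and angle between spare_2's own z axis and vertical below 0.07 rad) or (distance between spare_2 and pocket_6 below 0.007 m and angle between spare_2's own z axis and vertical below 0.07 rad) or (x of spare_2 in the frame of pad between -0.125 and 0.125 m and y of spare_2 in the frame of pad between -0.115 and 0.115 m and z of spare_2 in the frame of pad below 0.03 m)) and ((distance between spare_3 and pocket_1 below 0.007 m and angle between spare_3's own z axis and vertical below 0.07 rad) or (distance between spare_3 and pocket_2 below 0.007 m and angle between spare_3's own z axis and vertical below 0.07 rad) or (distance between spare_3 and pocket_3 below 0.007 m and angle between spare_3's own z axis and vertical below 0.07 rad) or (distance between spare_3 and pocket_4 below 0.007 m and angle between spare_3's own z axis and vertical below 0.07 rad) or (distance between spare_3 and pocket_5 below 0.007 m and angle between spare_3's own z axis and vertical below 0.07 rad) or (distance between spare_3 and pocket_6 below 0.007 m and angle between spare_3's own z axis and vertical below 0.07 rad) or (x of spare_3 in the frame of pad between -0.125 and 0.125 m and y of spare_3 in the frame of pad between -0.115 and 0.115 m and z of spare_3 in the frame of pad below 0.03 m)) and ((distance between spare_4 and pocket_1 below 0.007 m and angle between spare_4's own z axis and vertical below 0.07 rad) or (distance between spare_4 and pocket_2 below 0.007 m and angle between spare_4's own z axis and vertical below 0.07 rad) or (distance between spare_4 and pocket_3 below 0.007 m and angle between spare_4's own z axis and vertical below 0.07 rad) or (distance between spare_4 and pocket_4 below 0.007 m and angle between spare_4's own z axis and vertical below 0.07 rad) or (distance between spare_4 and pocket_5 below 0.007 m and angle between spare_4's own z axis and vertical below 0.07 rad) or (distance between spare_4 and pocket_6 below 0.007 m and angle between spare_4's own z axis and vertical below 0.07 rad) or (x of spare_4 in the frame of pad between -0.125 and 0.125 m and y of spare_4 in the frame of pad between -0.115 and 0.115 m and z of spare_4 in the frame of pad below 0.03 m)) and ((distance between spare_5 and pocket_1 below 0.007 m and angle between spare_5's own z axis and vertical below 0.07 rad) or (distance between spare_5 and pocket_2 below 0.007 m and angle between spare_5's own z axis and vertical below 0.07 rad) or (distance between spare_5 and pocket_3 below 0.007 m and angle between spare_5's own z axis and vertical below 0.07 rad) or (distance between spare_5 and pocket_4 below 0.007 m and angle between spare_5's own z axis and vertical below 0.07 rad) or (distance between spare_5 and pocket_5 below 0.007 m and angle between spare_5's own z axis and vertical below 0.07 rad) or (distance between spare_5 and pocket_6 below 0.007 m and angle between spare_5's own z axis and vertical below 0.07 rad) or (x of spare_5 in the frame of pad between -0.125 and 0.125 m and y of spare_5 in the frame of pad between -0.115 and 0.115 m and z of spare_5 in the frame of pad below 0.03 m)) and linear speed of each of spare_1, spare_2, spare_3, spare_4, spare_5, cover, rod_a, rod_b below 0.02 m/s); the robot touches nothing.
It fails at once if a module that was already in the carrier is lifted out of its pocket (more than 18 mm) (z of any of fitted_1, fitted_2, fitted_3, fitted_4, fitted_5, fitted_6 in the frame of carrier above 0.03 m).
It fails at once if the screwdriver or the jar is moved more than 30 mm, or the jar tipped (distance of any of screwdriver, paste_jar from where it was at the start of the episode above 0.03 m or angle between paste_jar's own z axis and vertical above 0.5 rad).
Of fitted_1, fitted_2, fitted_3, fitted_4, fitted_5, fitted_6 only 1 to 3 are there at a start; the rules pass over those that are not, and their reading is None.
At some moment in a run one of spare_1, spare_2, spare_3, spare_4, spare_5 may be knocked a few centimetres aside while the robot is not near it.
Once in a run the grip may slacken for a moment while it holds something.
It also fails if it takes over 210 s, if anything falls off the work surface, if the arm or the gripper's body presses on something with over 40 N, if the wrist force passes 120 N, or if a joint passes its speed limit or range.

ROBOT

A 6-joint arm with a two-finger parallel gripper is mounted at the origin on the work surface. World frame = base frame: x ahead of the robot, y to its left, z up, the work surface at z = 0. Lengths are in m, angles in rad, forces in N, time in s.
With the tool pointing down it reaches from about 0.325 to 0.775 m from the base axis. Payload 5.5 kg.
Tool frame: the origin (TCP) lies at the very end of the fingers, on their centre line; the grasp point (between the pads) lies 19 mm behind it; z points along the fingers, y is the line along which they close (so a half turn about z gives the same grasp; the last joint's range is limited). The gripper opens to 88 mm and grips with 3 to 60 N. Pads are 20 mm wide; open, the fingers measure 115 mm over their backs; the gripper's body (75 mm by 178 mm) begins 61 mm behind the grasp point.
Start: joints at [-1.297, 0.091, 1.231, -0, 1.82, -0.057], TCP at [0.195, -0.567, 0.223] pointing down, gripper open.
Joint ranges: [-2.87, 2.87], [-0.86, 2.18], [0.17, 2.46], [-1.51, 4.65], [0.06, 2.69], [-2.65, 2.65]. Speed limits (rad/s): [2.57, 2.57, 3.01, 3.14, 3.14, 3.14].

INTERFACE

Orientations are given as a unit quaternion [w, x, y, z].
In Python, from plant import sense, read_camera, camera_model, close_job gives the robot as it stands.
- The arm moves only by the tool send_rows, never from a script. Its argument "rows" is a list of rows, each a list of 6 numbers: the shift along the world's x, y, z in m, then the turn, a rotation vector about the world's x, y, z in rad. A call has 1 to 8 rows; each row shifts and turns the commanded pose from where the row before left it; what a row does not reach is not made up. A row lasts 1/10 s, in which the tool goes at most 50 mm and 8.59 degrees, less where a joint would pass 70% of its speed; a pose out of reach is approached as far as the arm can. A call is refused whole if a number of a shift passes 0.05 or a number of a turn 0.15, either way. A call with a gripper value outside its range is refused whole. "fingers" is the opening in per cent of the stroke, from 0 (shut) to 100 (fully open), set as the call begins (left out, the last holds). The fingers move at their own pace and stop on an object; "squeeze" is the grip in N (left out, the last holds). Time passes only in rows, so rows that do not move let the fingers close. It gives the time, the measured TCP pose, the force, the opening and the grip force at its end, in the units of the state.
- sense(): the state, without advancing time (a new reading comes with each control period).
- read_camera(name): name is "scene" or "top" or "wrist"; returns (picture, depth): 384x512x3 uint8, red, green, blue; 384x512 float32, m along the optical axis (not along the pixel's ray), 0 where there is no reading.
- camera_model(name): a dict with "camera_matrix" (3x3 intrinsics, pixels), "k1" (the pictures are not rectified: a ray, as slopes to the right and down, at radius r is drawn at 1 + k1 r^2 times it, then the intrinsics apply), "origin" and "orientation" of the camera in the world. Camera axes: x right, y up, looking along -z (the intrinsics and any distortion apply to the point x, -y, -z); pixel columns grow to the right and rows downward; lengths in m; the calibration is good to about 2 mm. A picture is of the moment at which its call begins: read the wrist's pose just before it. camera_model takes no time and is no camera call; for the wrist camera it gives the pose at the moment of the call.
- close_job(): hands the job in; it is judged then, once.
The state is a dict: "time_s": time; "joint_positions": joint angles; "qvel": joint speeds; "effort": joint torques, N m; "tool_pos": TCP position; "tool_rot": TCP orientation; "ft_force": force on the tool from outside, world axes, zero at the start; "wrist_torque": the same for the moment, N m; "grip_width": opening from 0.0 (shut) to 1.0 (fully open); "finger_force": force on a finger pad.
Only numpy, scipy, OpenCV 4.12 (cv2) and the standard library are available. Lean on these libraries where they do the work, as an engineer would, in place of code of your own. Each camera call takes 0.05 s, during which the arm holds its last target. There are 200 camera calls.

## Working session

There is one attempt and no reset: what is moved stays moved. The work goes in short steps, Python scripts to look and compute and a tool call to move; the robot and the scene stay as the last step left them, time stands still between calls to the robot, and variables do not carry over. Pictures are saved under pics/ and viewed, at most 14 in all, crops included, and the job is handed in when it is done.

Besides the shell and the picture viewer there is one more tool, called after "Request:" as name(argument=value, ...) on one line, values as JSON. send_rows: Moves the arm, as the interface text tells. Its arguments: {"type":"object","properties":{"rows":{"type":"array","items":{"type":"array","items":{"type":"number"}}},"fingers":{"type":"number"},"squeeze":{"type":"number"}},"required":["rows"]}

```bash
ls; mkdir -p pics; cat > h.py <<'E'
import numpy as np, cv2
from plant import sense, read_camera, camera_model, close_job
from scipy.spatial.transform import Rotation as R
def quat(q): return R.from_quat([q[1],q[2],q[3],q[0]])
def cam(name):
    m=camera_model(name); p,d=read_camera(name); return m,p,d
def rays(m,uv):
    uv=np.atleast_2d(np.asarray(uv,float)); K=np.array(m['camera_matrix'])
    s=np.stack([(uv[:,0]-K[0,2])/K[0,0],(uv[:,1]-K[1,2])/K[1,1]],1)
    r0=np.linalg.norm(s,axis=1); r=r0.copy()
    for _ in range(30): r=r0/(1+m['k1']*r*r)
    s=s*(r/np.maximum(r0,1e-9))[:,None]
    c=np.stack([s[:,0],-s[:,1],-np.ones(len(s))],1)
    return quat(m['orientation']).apply(c)
def onplane(m,uv,z):
    d=rays(m,uv); o=np.array(m['origin']); t=(z-o[2])/d[:,2]; return o+t[:,None]*d
def proj(m,P):
    P=np.atleast_2d(P); c=quat(m['orientation']).inv().apply(P-np.array(m['origin']))
    s=np.stack([c[:,0]/-c[:,2],-c[:,1]/-c[:,2]],1); r2=(s**2).sum(1)
    s=s*(1+m['k1']*r2)[:,None]; K=np.array(m['camera_matrix'])
    return np.stack([K[0,0]*s[:,0]+K[0,2],K[1,1]*s[:,1]+K[1,2]],1)
def cloud(m,d):
    h,w=d.shape; u,v=np.meshgrid(np.arange(w),np.arange(h))
    r=rays(m,np.stack([u.ravel(),v.ravel()],1)); 
    f=quat(m['orientation']).apply([0,0,-1]); P=np.array(m['origin'])+r*(d.ravel()/(r@f))[:,None]
    P[d.ravel()==0]=np.nan; return P.reshape(h,w,3)
def save(n,p,s=1.5): cv2.imwrite('pics/'+n,cv2.resize(p[:,:,::-1],None,fx=s,fy=s,interpolation=cv2.INTER_CUBIC))
E
python3 - <<'E'
from h import *
for n in ['top','scene']:
    m,p,d=cam(n); print(n,m); save(n+'0.png',p); np.savez(n+'0.npz',p=p,d=d)
    print((d>0).mean(), np.median(d[d>0]))
print(sense())
E
```

```text
pics
top {'camera_matrix': array([[401.92552854,   0.        , 260.42449165],
       [  0.        , 401.92552854, 187.7825463 ],
       [  0.        ,   0.        ,   1.        ]]), 'k1': 0.03424497406137563, 'origin': array([ 0.4230588 , -0.01870172,  1.09925469]), 'orientation': array([-0.69695488, -0.04740023,  0.02559791,  0.71508871])}
0.9957427978515625 1.0935923
scene {'camera_matrix': array([[495.71807388,   0.        , 259.07905489],
       [  0.        , 495.71807388, 191.79069296],
       [  0.        ,   0.        ,   1.        ]]), 'k1': -0.06929121507290692, 'origin': array([1.71043439, 0.03423352, 0.96592086]), 'orientation': array([0.61923408, 0.30876259, 0.31325182, 0.65045224])}
0.9857533772786459 1.7790726
{'time_s': 0.1, 'joint_positions': array([-1.29668613e+00,  9.17963602e-02,  1.23175646e+00,  7.74041042e-06,
        1.81981036e+00, -5.67056568e-02]), 'qvel': array([-0.00039547, -0.00047623, -0.00266539,  0.00107651,  0.00143534,
       -0.00153057]), 'effort': array([ 2.55924038e-03, -4.47857130e+01, -4.07569706e+01,  7.00639235e-02,
        2.83917988e-02, -1.02249962e-04]), 'tool_pos': array([ 0.1948139 , -0.56720943,  0.22161739]), 'tool_rot': array([-8.80447317e-04,  9.86350728e-01,  1.64655576e-01, -9.23114237e-05]), 'ft_force': array([-0.35276083, -0.13567225,  0.64242673]), 'wrist_torque': array([0.01129596, 0.00522271, 0.01469308]), 'finger_force': 0.0, 'grip_width': 1.0013408168732703}
```

View pics/top0.png

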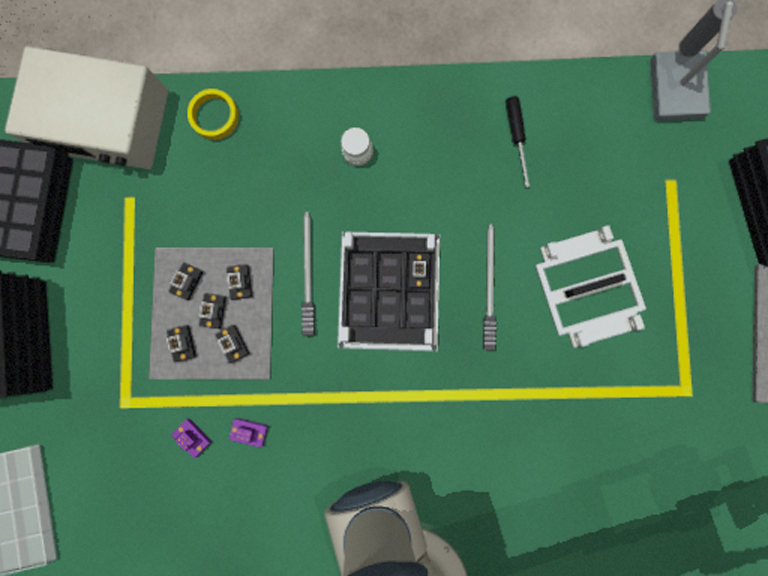

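View pics/scene0.png

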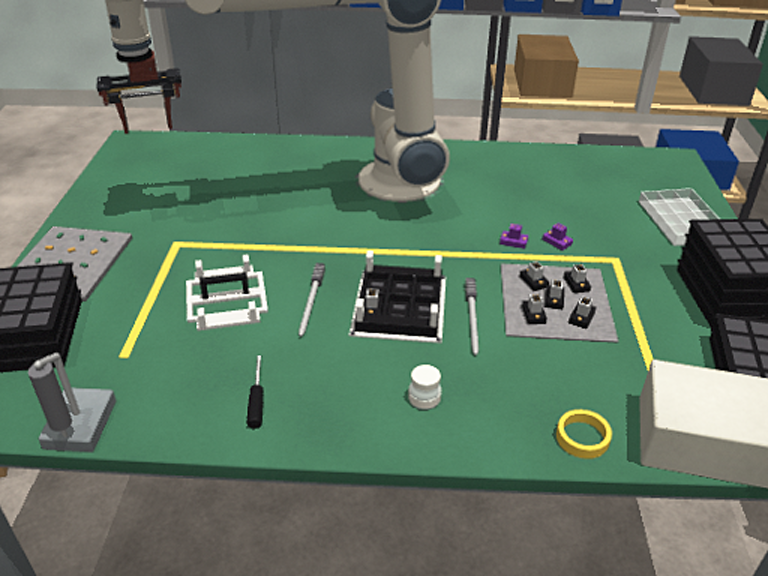

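The top view shows the carrier at (390,292), with one fitted module in its upper right pocket at (419,269), so five pockets are empty. There are five spares on the pad at (212,313), rods at (307,275) and (490,290), and the cover at (590,288). The purple look-alikes are at (192,438) and (249,433). The scene view agrees.

```bash
cat > meas.py <<'E'
from h import *
import sys
def rect(pts):
    (c,s,a)=cv2.minAreaRect(pts.astype(np.float32)); 
    if s[0]<s[1]: s=(s[1],s[0]); a+=90
    return np.array(c),s,(a+90)%180-90
if __name__=='__main__':
  for n in ['top','scene']:
    z=np.load(n+'0.npz'); m=camera_model(n); P=cloud(m,z['d']); p=z['p']
    print(n)
    x,y,Z=P[...,0],P[...,1],P[...,2]
    ok=(x>.25)&(x<.56)&(y>-.6)&(y<.5)
    def cc(mask,lo,label):
        mask=(mask&ok).astype(np.uint8)
        k,l,st,_=cv2.connectedComponentsWithStats(mask,connectivity=8)
        for i in range(1,k):
            if st[i,4]<lo: continue
            q=P[l==i]; c,s,a=rect(q[:,:2])
            print(label,st[i,4],'mean',q.mean(0).round(4),'rect',c.round(4),np.round(s,3),round(a,1),'z95',np.percentile(q[:,2],[5,50,95]).round(4))
    bench=ok&(abs(Z)<.02)&(p[...,1]>p[...,0]*1.4); print('bench z',np.median(Z[bench]))
    pad=(y>.2)&(y<.46); 
    cc(pad&(Z>.036),15,'shell')
    cc(pad&(Z>.015),30,'flange')
    cc((y<.12)&(y>-.16)&(Z>.02),60,'carrier')
    cc((y<.12)&(y>-.16)&(Z>.046),5,'posts/shell')
    cc((abs(y-.12)<.06)&(Z>.005)&(Z<.03)&(p.min(2)>90),30,'rodL')
    cc((abs(y+.2)<.07)&(Z>.005)&(Z<.03)&(p.min(2)>90),30,'rodR')
    cc((y<-.25)&(Z>.004),100,'cover')
    cc((y<-.25)&(Z>.042),20,'bar')
E
python3 meas.py
```

```text
top
bench z 7.296770988141077e-05
shell 95 mean [0.547  0.386  0.0491] rect [0.5479 0.3875] [0.025 0.023] -23.0 z95 [0.0389 0.0498 0.0543]
shell 95 mean [0.5438 0.2874 0.0493] rect [0.5446 0.2882] [0.026 0.022] 3.8 z95 [0.0414 0.0502 0.0532]
shell 108 mean [0.493  0.3362 0.0489] rect [0.4931 0.3371] [0.025 0.025] 80.4 z95 [0.0393 0.0498 0.0529]
shell 106 mean [0.4359 0.3927 0.0491] rect [0.4351 0.3941] [0.028 0.023] 10.5 z95 [0.0399 0.0498 0.0539]
shell 100 mean [0.4329 0.3    0.0489] rect [0.4334 0.3015] [0.026 0.023] 26.6 z95 [0.0407 0.0496 0.0534]
shell 106 mean [0.2746 0.2733 0.0438] rect [0.2745 0.2742] [0.029 0.023] 76.0 z95 [0.0406 0.0438 0.0474]
shell 94 mean [0.268  0.3745 0.0437] rect [0.2674 0.375 ] [0.025 0.022] 43.5 z95 [0.0397 0.0439 0.0468]
flange 249 mean [0.5401 0.3862 0.0327] rect [0.5443 0.3898] [0.051 0.038] -27.1 z95 [0.0179 0.025  0.053 ]
flange 245 mean [0.5358 0.2845 0.0331] rect [0.5359 0.2875] [0.043 0.038] 7.2 z95 [0.019  0.0244 0.0523]
flange 346 mean [0.4921 0.3346 0.0305] rect [0.4929 0.3373] [0.06 0.04] -10.2 z95 [0.0182 0.0234 0.0519]
flange 348 mean [
[... 3502 characters left out ...]
6 0.1671] [0.061 0.019] -3.2 z95 [0.0161 0.0188 0.0232]
rodL 50 mean [0.5321 0.1664 0.0143] rect [0.5314 0.1674] [0.058 0.012] 3.6 z95 [0.01   0.0142 0.0177]
rodR 51 mean [ 0.4401 -0.1588  0.0194] rect [ 0.4357 -0.1579] [0.052 0.02 ] -3.5 z95 [0.0156 0.0197 0.023 ]
rodR 72 mean [ 0.5139 -0.1616  0.0143] rect [ 0.5132 -0.1619] [0.092 0.013] -0.1 z95 [0.0105 0.0147 0.018 ]
rodR 46 mean [ 0.5323 -0.2611  0.008 ] rect [ 0.5281 -0.267 ] [0.068 0.021] 14.9 z95 [0.0052 0.0082 0.0103]
cover 894 mean [ 0.4967 -0.3461  0.0207] rect [ 0.4842 -0.352 ] [0.196 0.161] 15.5 z95 [0.0049 0.0096 0.0567]
bar 185 mean [ 0.522  -0.3416  0.0532] rect [ 0.5181 -0.3426] [0.096 0.025] -74.8 z95 [0.045  0.0546 0.0589]
```

```bash
sed -i 's/(x<.56)/(x<.63)/' meas.py; python3 meas.py | grep -v -e 'x \[0.2' | grep -e posts -e rod -e cover -e bar -e carrier -e top -e scene -e shell -e flange | grep -v 'mean \[0.2'
```

```text
top
shell 99 mean [0.5476 0.3862 0.049 ] rect [0.548  0.3873] [0.026 0.023] -24.6 z95 [0.039  0.0497 0.0542]
shell 95 mean [0.5438 0.2874 0.0493] rect [0.5446 0.2882] [0.026 0.022] 3.8 z95 [0.0414 0.0502 0.0532]
shell 108 mean [0.493  0.3362 0.0489] rect [0.4931 0.3371] [0.025 0.025] 80.4 z95 [0.0393 0.0498 0.0529]
shell 106 mean [0.4359 0.3927 0.0491] rect [0.4351 0.3941] [0.028 0.023] 10.5 z95 [0.0399 0.0498 0.0539]
shell 100 mean [0.4329 0.3    0.0489] rect [0.4334 0.3015] [0.026 0.023] 26.6 z95 [0.0407 0.0496 0.0534]
flange 330 mean [0.547  0.3846 0.0305] rect [0.5481 0.3879] [0.06  0.038] -27.1 z95 [0.0183 0.0238 0.0522]
flange 317 mean [0.5429 0.2857 0.0306] rect [0.5443 0.2891] [0.06  0.039] 7.5 z95 [0.0188 0.0236 0.052 ]
flange 346 mean [0.4921 0.3346 0.0305] rect [0.4929 0.3373] [0.06 0.04] -10.2 z95 [0.0182 0.0234 0.0519]
flange 348 mean [0.4349 0.391  0.0305] rect [0.4352 0.394 ] [0.062 0.038] 12.8 z95 [0.0192 0.0233 0.0521]
flange 325 mean [0.4328 0.2981 0.0307] rect [0.4331 0.301 ] [0.06  0.038] 27.2 z95 [0.0184 0.0238 0.0521]
carrier 2368 mean [0.5272 0.0107 0.0338] rec
[... 3052 characters left out ...]
0.1671] [0.061 0.019] -3.2 z95 [0.0161 0.0188 0.0232]
rodL 110 mean [0.5672 0.167  0.0142] rect [0.566  0.1674] [0.127 0.013] 1.0 z95 [0.0104 0.0141 0.0177]
rodR 51 mean [ 0.4401 -0.1588  0.0194] rect [ 0.4357 -0.1579] [0.052 0.02 ] -3.5 z95 [0.0156 0.0197 0.023 ]
rodR 138 mean [ 0.5534 -0.1636  0.0146] rect [ 0.5486 -0.1639] [0.163 0.013] -1.9 z95 [0.0107 0.0148 0.018 ]
rodR 79 mean [ 0.5537 -0.2623  0.0098] rect [ 0.5456 -0.2588] [0.106 0.022] 0.1 z95 [0.0051 0.0082 0.0244]
cover 1346 mean [ 0.5294 -0.3404  0.0178] rect [ 0.5019 -0.3472] [0.234 0.162] 15.2 z95 [0.0048 0.009  0.0558]
bar 185 mean [ 0.522  -0.3416  0.0532] rect [ 0.5181 -0.3426] [0.096 0.025] -74.8 z95 [0.045  0.0546 0.0589]
```

```bash
python3 - <<'E'
from h import *
m,p,d=cam('wrist'); print(m, sense()['tool_pos']); P=cloud(m,d); print(np.nanmedian(P[...,2])); save('w0.png',p,1)
t=quat(sense()['tool_rot']); print('cam in tool', t.inv().apply(np.array(m['origin'])-sense()['tool_pos']), (t.inv()*quat(m['orientation'])).as_matrix().round(3))
E
```

```text
{'camera_matrix': array([[339.46478999,   0.        , 254.24193622],
       [  0.        , 339.46478999, 189.95465666],
       [  0.        ,   0.        ,   1.        ]]), 'k1': -0.08218470916523678, 'origin': array([ 0.25894414, -0.54519617,  0.38320263]), 'orientation': array([ 0.80732177, -0.10133599,  0.07359552, -0.57666826])} [ 0.19482262 -0.56725091  0.22176673]
0.00013677867386974185
cam in tool [ 0.06783034 -0.00027379 -0.16142645] [[-0.001  0.969  0.249]
 [ 1.     0.001  0.001]
 [ 0.     0.249 -0.969]]
```

Request:
send_rows(rows=[[0.02,0.0365,0.002,0,0,0.0745],[0.02,0.0365,0.002,0,0,0.0745],[0.02,0.0365,0.002,0,0,0.0745],[0.02,0.0365,0.002,0,0,0.0745],[0.02,0.0365,0.002,0,0,0.0745],[0.02,0.0365,0.002,0,0,0.0745],[0.02,0.0365,0.002,0,0,0.0745],[0.02,0.0365,0.002,0,0,0.0745]], fingers=50, squeeze=30)

```text
time_s: 0.95
tool_pos: [0.3553, -0.2738, 0.2385]
tool_rot: [-0.0, 0.894, 0.448, 0.0]
ft_force: [2.1, -0.5, -0.6]
grip_width: 0.506
finger_force: 0.0
```

Request:
send_rows(rows=[[0.02,0.0365,0.002,0,0,0.0745],[0.02,0.0365,0.002,0,0,0.0745],[0.02,0.0365,0.002,0,0,0.0745],[0.02,0.0365,0.002,0,0,0.0745],[0.02,0.0365,0.002,0,0,0.0745],[0.02,0.0365,0.002,0,0,0.0745],[0.02,0.0365,0.002,0,0,0.0745],[0.02,0.0365,0.002,0,0,0.0745]])

```text
time_s: 1.75
tool_pos: [0.5153, 0.0183, 0.2545]
tool_rot: [-0.0, 0.723, 0.691, -0.0]
ft_force: [0.9, -1.0, -0.0]
grip_width: 0.499
finger_force: 0.0
```

Request:
send_rows(rows=[[0,0,0,0,0,0],[0,0,0,0,0,0]])

```text
time_s: 1.95
tool_pos: [0.5148, 0.0171, 0.254]
tool_rot: [-0.0, 0.723, 0.69, -0.001]
ft_force: [0.1, -0.2, 0.8]
grip_width: 0.5
finger_force: 0.0
```

```bash
cat > wmeas.py <<'E'
from h import *
from meas import rect
def comps(P,mask,lo,label):
    k,l,st,_=cv2.connectedComponentsWithStats(mask.astype(np.uint8),connectivity=8); out=[]
    for i in range(1,k):
        if st[i,4]<lo: continue
        q=P[l==i]; c,s,a=rect(q[:,:2]); out.append((c,s,a,np.percentile(q[:,2],[5,50,95])))
        print(label,st[i,4],'rect',c.round(4),np.round(s,3),round(a,1),'z',out[-1][3].round(4))
    return out
def wshot(n=None):
    s=sense(); m,p,d=cam('wrist'); P=cloud(m,d)
    if n: save(n,p)
    return s,m,p,P
E
python3 - <<'E'
from wmeas import *
s,m,p,P=wshot('w1.png'); print(s['time_s'],s['tool_pos'],s['joint_positions'].round(3),s['grip_width'])
np.savez('w1.npz',p=p,P=P)
Z=P[...,2];x=P[...,0];y=P[...,1]
c=(x>.4)&(x<.65)&(y>-.09)&(y<.13)
comps(P,c&(Z>.06)&(Z<.075),60,'post'); comps(P,c&(Z>.05)&(Z<.06),60,'shell'); comps(P,c&(Z>.022)&(Z<.075),600,'carrier')
comps(P,c&(Z>.008)&(Z<.016)&(p.max(2)<150),150,'pocketfloor')
E
```

```text
1.95 [0.5147966  0.01705349 0.25399451] [-0.033 -0.127  1.391 -0.     1.879  0.014] 0.5004585097938044
post 272 rect [0.4431 0.0955] [0.023 0.011] -3.2 z [0.0649 0.0663 0.0676]
post 291 rect [0.6065 0.0855] [0.024 0.012] -2.6 z [0.0651 0.0667 0.0678]
post 144 rect [ 0.431  -0.0477] [0.016 0.012] -2.8 z [0.0625 0.0663 0.0676]
post 254 rect [ 0.5985 -0.057 ] [0.024 0.012] -2.7 z [0.0613 0.0663 0.0677]
shell 459 rect [ 0.5538 -0.0359] [0.026 0.022] -2.2 z [0.0536 0.0555 0.0568]
carrier 12641 rect [0.5207 0.0189] [0.192 0.164] -3.2 z [0.0267 0.0295 0.0661]
pocketfloor 2247 rect [0.4886 0.0722] [0.066 0.045] -2.9 z [0.0103 0.0117 0.0132]
pocketfloor 2174 rect [0.559  0.0682] [0.066 0.044] -2.4 z [0.0102 0.0116 0.0131]
pocketfloor 1900 rect [0.486  0.0195] [0.067 0.042] -3.4 z [0.0101 0.0115 0.013 ]
pocketfloor 1901 rect [0.5567 0.0154] [0.066 0.041] -2.7 z [0.0103 0.0116 0.0132]
pocketfloor 1713 rect [ 0.4828 -0.0333] [0.066 0.04 ] -3.0 z [0.01   0.0114 0.0132]
```

Request:
send_rows(rows=[[-0.003,0.035,0,0,0,0],[-0.003,0.035,0,0,0,0],[-0.003,0.035,0,0,0,0],[-0.003,0.035,0,0,0,0],[-0.003,0.035,0,0,0,0],[-0.003,0.035,0,0,0,0],[-0.003,0.035,0,0,0,0],[-0.003,0.035,0,0,0,0]])

```text
time_s: 2.8
tool_pos: [0.491, 0.296, 0.255]
tool_rot: [0.0, 0.725, 0.689, 0.0]
ft_force: [-0.1, 0.1, 1.0]
grip_width: 0.502
finger_force: 0.0
```

Request:
send_rows(rows=[[0,0,0,0,0,0],[0,0,0,0,0,0]])

```text
time_s: 3.0
tool_pos: [0.4911, 0.2954, 0.2546]
tool_rot: [0.0, 0.724, 0.69, -0.0]
ft_force: [-0.4, 0.0, -0.2]
grip_width: 0.501
finger_force: 0.0
```

```bash
cat > pad.py <<'E'
from wmeas import *
s,m,p,P=wshot(); print(s['time_s'],s['tool_pos'].round(4),'psi',(s['joint_positions'][0]-s['joint_positions'][5]).round(4),s['joint_positions'].round(2))
Z=P[...,2];x=P[...,0];y=P[...,1]
c=(x>.33)&(x<.65)&(y>.2)&(y<.46)
comps(P,c&(Z>.04)&(Z<.06),60,'shell'); comps(P,c&(Z>.014)&(Z<.06),300,'flange')
E
python3 pad.py
```

```text
3.0 [0.4911 0.2954 0.2546] psi -0.0488 [ 0.48  0.03  1.24 -0.    1.87  0.53]
shell 577 rect [0.434  0.3947] [0.026 0.023] 13.5 z [0.0472 0.0496 0.0511]
shell 570 rect [0.5462 0.3881] [0.027 0.022] -26.3 z [0.0474 0.0498 0.0512]
shell 516 rect [0.4913 0.3388] [0.026 0.022] -9.0 z [0.0483 0.0499 0.0513]
shell 485 rect [0.4308 0.3036] [0.027 0.021] 27.1 z [0.0454 0.0497 0.0513]
shell 480 rect [0.5428 0.2908] [0.027 0.022] 5.1 z [0.0458 0.0496 0.051 ]
flange 1869 rect [0.434  0.3953] [0.06  0.038] 13.7 z [0.02   0.022  0.0505]
flange 1876 rect [0.5462 0.3882] [0.061 0.038] -25.9 z [0.0202 0.0221 0.0506]
flange 1756 rect [0.4913 0.3388] [0.06  0.038] -9.5 z [0.0204 0.0221 0.0507]
flange 1609 rect [0.4311 0.3036] [0.061 0.037] 26.4 z [0.0201 0.0221 0.0506]
flange 1567 rect [0.5423 0.2902] [0.059 0.038] 6.7 z [0.0201 0.022  0.0504]
```

Request:
send_rows(rows=[[0.013,-0.0015,-0.039,0,0,0.04],[0.013,-0.0015,-0.039,0,0,0.04],[0.013,-0.0015,-0.039,0,0,0.04],[0.0125,-0.0015,-0.038,0,0,0.042],[0,0,0,0,0,0],[0,0,0,0,0,0],[0,0,0,0,0,0]])

```text
time_s: 3.75
tool_pos: [0.5434, 0.2904, 0.1032]
tool_rot: [0.001, 0.666, 0.746, 0.002]
ft_force: [0.5, 1.6, 0.0]
grip_width: 0.5
finger_force: 0.0
```

```bash
python3 pad.py; python3 - <<'E'
from h import *
for i in range(3): print(sense()['tool_pos'],sense()['tool_rot'])
E
```

```text
3.75 [0.5434 0.2904 0.1032] psi 0.1123 [0.44 0.14 1.39 0.   1.61 0.32]
shell 1845 rect [0.434  0.3948] [0.027 0.023] 14.2 z [0.0427 0.0495 0.051 ]
shell 1643 rect [0.5462 0.3879] [0.026 0.022] -26.5 z [0.0483 0.0498 0.051 ]
shell 1532 rect [0.491  0.3391] [0.027 0.023] -9.9 z [0.0467 0.0496 0.0509]
shell 1435 rect [0.431  0.3036] [0.027 0.023] 25.0 z [0.0431 0.0495 0.0509]
shell 1326 rect [0.5424 0.2909] [0.026 0.023] 6.4 z [0.0448 0.0496 0.0508]
flange 5187 rect [0.4342 0.3948] [0.061 0.039] 14.1 z [0.0197 0.0225 0.0505]
flange 4996 rect [0.5461 0.3879] [0.06  0.039] -26.9 z [0.0204 0.0221 0.0505]
flange 4567 rect [0.4909 0.3391] [0.061 0.039] -9.4 z [0.0204 0.0221 0.0505]
flange 4105 rect [0.4312 0.3035] [0.061 0.039] 26.8 z [0.02   0.0222 0.0504]
flange 4140 rect [0.5424 0.2912] [0.06  0.038] 6.9 z [0.0201 0.022  0.0503]
[0.54346525 0.29075181 0.10342129] [0.00099528 0.66607591 0.74587945 0.00239547]
[0.54346525 0.29075181 0.10342129] [0.00099528 0.66607591 0.74587945 0.00239547]
[0.54346525 0.29075181 0.10342129] [0.00099528 0.66607591 0.74587945 0.00239547]
```

Request:
send_rows(rows=[[-0.001,0,-0.025,0,0,0],[0,0,-0.025,0,0,0],[0,0,-0.018,0,0,0],[0,0,-0.01,0,0,0],[0,0,0,0,0,0],[0,0,0,0,0,0]])

```text
time_s: 4.4
tool_pos: [0.5422, 0.2911, 0.0238]
tool_rot: [0.001, 0.666, 0.746, 0.001]
ft_force: [-0.5, 0.5, 0.3]
grip_width: 0.501
finger_force: 0.0
```

Request:
send_rows(rows=[[0,0,0,0,0,0],[0,0,0,0,0,0],[0,0,0,0,0,0],[0,0,0,0,0,0],[0,0,0,0,0,0]], fingers=0, squeeze=30)

```text
time_s: 4.9
tool_pos: [0.5417, 0.2907, 0.0224]
tool_rot: [0.0, 0.666, 0.746, 0.001]
ft_force: [-0.1, -0.3, 4.2]
grip_width: 0.292
finger_force: 30.3
```

```bash
cat > held.py <<'E'
# held module as seen from the wrist: flange rect in tool axes
from wmeas import *
s,m,p,P=wshot(); 
R_=quat(s['tool_rot']); Q=R_.inv().apply((P.reshape(-1,3)-s['tool_pos'])).reshape(P.shape)
a=s['joint_positions']; print(s['time_s'],s['tool_pos'].round(4),'psi',round(a[0]-a[5],4),a.round(2),'grip',s['grip_width'],s['finger_force'],s['ft_force'].round(1))
# tool z down: flange top lies ~2 mm beyond the tip
c=(abs(Q[...,0])<.06)&(abs(Q[...,1])<.06)&(Q[...,2]>-.006)&(Q[...,2]<.01)&(p.max(2)<110)
comps(Q,c,200,'flange(tool)')
np.savez('held.npz',Q=Q,p=p)
E
python3 held.py; python3 pad.py | grep flange
```

```text
4.9 [0.5417 0.2907 0.0224] psi 0.114 [0.44 0.18 1.49 0.   1.47 0.32] grip 0.2917897490750571 30.344019159747404 [-0.1 -0.3  4.2]
flange(tool) 2249 rect [ 0.0468 -0.0272] [0.034 0.022] 16.3 z [-0.0004  0.0009  0.0022]
flange(tool) 3156 rect [0.0076 0.    ] [0.06  0.024] 89.0 z [-0.0036  0.0011  0.007 ]
flange 5512 rect [0.4369 0.3845] [0.06  0.018] 14.1 z [0.0171 0.0218 0.0492]
flange 10345 rect [0.5462 0.3878] [0.061 0.038] -25.8 z [0.0205 0.0224 0.0506]
flange 9808 rect [0.4911 0.339 ] [0.06  0.039] -9.4 z [0.0204 0.0224 0.0505]
flange 7758 rect [0.4314 0.3036] [0.06  0.038] 26.7 z [0.0193 0.0221 0.0502]
flange 7831 rect [0.5412 0.2961] [0.06  0.028] 6.2 z [0.0196 0.0394 0.0538]
```

Request:
send_rows(rows=[[0,0,0.02,0,0,0],[0,0,0.04,0,0,0],[0,0,0.04,0,0,0],[-0.0065,-0.036,0,0,0,-0.018],[-0.0065,-0.036,0,0,0,-0.018],[-0.0065,-0.036,0,0,0,-0.018],[-0.0065,-0.036,0,0,0,-0.018],[-0.0065,-0.036,0,0,0,-0.018]])

```text
time_s: 5.8
tool_pos: [0.508, 0.1091, 0.1206]
tool_rot: [-0.0, 0.699, 0.715, -0.001]
ft_force: [1.2, -0.2, -0.5]
grip_width: 0.299
finger_force: 30.2
```

Request:
send_rows(rows=[[-0.0065,-0.036,0,0,0,-0.018],[-0.0065,-0.036,0,0,0,-0.018],[-0.0065,-0.036,0,0,0,-0.018],[-0.0065,-0.034,0,0,0,-0.021],[0,0,0,0,0,0],[0,0,0,0,0,0],[0,0,0,0,0,0]])

```text
time_s: 6.5
tool_pos: [0.4829, -0.0306, 0.1212]
tool_rot: [-0.0, 0.725, 0.689, -0.0]
ft_force: [-0.6, 0.0, -0.3]
grip_width: 0.293
finger_force: 30.3
```

```bash
python3 held.py; python3 - <<'E'
from h import *
z=np.load('held.npz'); save('held1.png',z['p'],1)
E
```

```text
6.5 [ 0.4829 -0.0306  0.1212] psi -0.0501 [-0.13 -0.22  1.71  0.    1.65 -0.08] grip 0.29251428265886575 30.270452465556446 [-0.6  0.  -0.3]
flange(tool) 3095 rect [0.0073 0.0001] [0.06  0.024] 89.7 z [-0.0023  0.0011  0.0073]
```

View pics/held1.png

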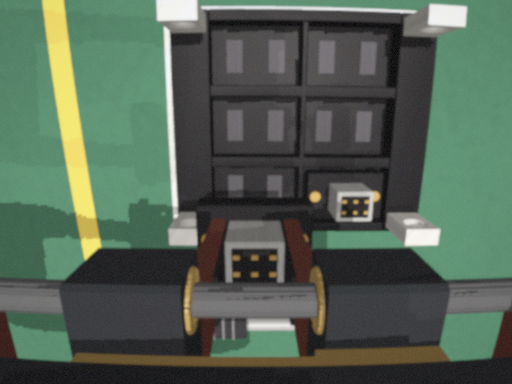

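Request:
send_rows(rows=[[0,-0.0005,-0.03,0,0,0],[0,0,-0.025,0,0,0],[0,0,-0.015,0,0,0],[0,0,-0.01,0,0,0],[0,0,-0.01,0,0,0],[0,0,-0.0015,0,0,0],[0,0,0,0,0,0]])

```text
time_s: 7.25
tool_pos: [0.4831, -0.0319, 0.0305]
tool_rot: [0.0, 0.725, 0.689, 0.0]
ft_force: [1.1, 0.6, -0.6]
grip_width: 0.294
finger_force: 30.3
```

Request:
send_rows(rows=[[0,0,0,0,0,0],[0,0,0,0,0,0],[0,0,0,0,0,0]], fingers=38)

```text
time_s: 7.55
tool_pos: [0.4834, -0.0321, 0.0309]
tool_rot: [0.001, 0.725, 0.689, 0.0]
ft_force: [0.6, 0.1, -0.3]
grip_width: 0.383
finger_force: 0.0
```

Request:
send_rows(rows=[[0,0,0.03,0,0,0],[0,0,0.035,0,0,0],[0,0,0.025,0,0,0],[-0.006,0.037,0,0,0,0.057],[-0.006,0.037,0,0,0,0.057],[-0.006,0.037,0,0,0,0.057],[-0.006,0.037,0,0,0,0.057],[-0.006,0.037,0,0,0,0.057]], fingers=50)

```text
time_s: 8.35
tool_pos: [0.4526, 0.1544, 0.1207]
tool_rot: [0.0, 0.619, 0.785, 0.0]
ft_force: [0.6, 0.3, -0.3]
grip_width: 0.5
finger_force: 0.0
```

Request:
send_rows(rows=[[-0.006,0.037,0,0,0,0.057],[-0.006,0.037,0,0,0,0.057],[-0.006,0.037,0,0,0,0.057],[-0.0045,0.04,0,0,0,0.061],[0,0,-0.03,0,0,0],[0,0,0,0,0,0],[0,0,0,0,0,0]])

```text
time_s: 9.05
tool_pos: [0.43, 0.3035, 0.0899]
tool_rot: [-0.0, 0.525, 0.851, -0.001]
ft_force: [0.1, -1.0, 0.4]
grip_width: 0.503
finger_force: 0.0
```

```bash
python3 pad.py
```

```text
9.05 [0.43   0.3035 0.0899] psi 0.4657 [ 0.55 -0.09  1.65 -0.    1.59  0.08]
shell 1816 rect [0.4337 0.3948] [0.027 0.022] 14.3 z [0.0474 0.0497 0.051 ]
shell 1660 rect [0.5456 0.3879] [0.027 0.023] -24.3 z [0.0421 0.0496 0.0509]
shell 1520 rect [0.4904 0.3392] [0.027 0.022] -10.3 z [0.0439 0.0497 0.0509]
shell 1519 rect [0.4308 0.3037] [0.026 0.023] 26.2 z [0.0445 0.0496 0.0508]
flange 5342 rect [0.4338 0.3947] [0.06  0.038] 14.0 z [0.0204 0.0221 0.0506]
flange 4839 rect [0.5456 0.3879] [0.061 0.039] -25.8 z [0.0183 0.0227 0.0505]
flange 4345 rect [0.4909 0.339 ] [0.061 0.038] -9.1 z [0.0203 0.0222 0.0504]
flange 4652 rect [0.4306 0.304 ] [0.06  0.038] 26.0 z [0.0201 0.022  0.0503]
```

Request:
send_rows(rows=[[0.0006,0,-0.03,0,0,0],[0,0,-0.02,0,0,0],[0,0,-0.0155,0,0,0],[0,0,0,0,0,0],[0,0,0,0,0,0]])

```text
time_s: 9.6
tool_pos: [0.4316, 0.3039, 0.0258]
tool_rot: [0.0, 0.525, 0.851, 0.001]
ft_force: [0.0, -0.2, -0.1]
grip_width: 0.497
finger_force: 0.0
```

Request:
send_rows(rows=[[0,0,0,0,0,0],[0,0,0,0,0,0],[0,0,0,0,0,0],[0,0,0,0,0,0],[0,0,0.02,0,0,0],[0,0,0.04,0,0,0],[0,0,0.037,0,0,0]], fingers=0)

```text
time_s: 10.3
tool_pos: [0.4304, 0.3037, 0.122]
tool_rot: [-0.0, 0.525, 0.851, -0.001]
ft_force: [1.0, -0.2, -0.6]
grip_width: 0.292
finger_force: 30.0
```

Request:
send_rows(rows=[[0.0069,-0.0353,0,0,0,-0.0646],[0.0069,-0.0353,0,0,0,-0.0646],[0.0069,-0.0353,0,0,0,-0.0646],[0.0069,-0.0353,0,0,0,-0.0646],[0.0069,-0.0353,0,0,0,-0.0646],[0.0069,-0.0353,0,0,0,-0.0646],[0.0069,-0.0353,0,0,0,-0.0646],[0.0069,-0.0353,0,0,0,-0.0646]])

```text
time_s: 11.1
tool_pos: [0.4861, 0.0202, 0.1215]
tool_rot: [-0.0, 0.726, 0.688, -0.0]
ft_force: [0.8, -0.0, 0.4]
grip_width: 0.293
finger_force: 30.0
```

Request:
send_rows(rows=[[0,0,0,0,0,0],[0,0,0,0,0,0],[0,0,0,0,0,0]])

```text
time_s: 11.4
tool_pos: [0.486, 0.0224, 0.1215]
tool_rot: [-0.0, 0.724, 0.689, 0.0]
ft_force: [-1.1, 0.5, -1.0]
grip_width: 0.296
finger_force: 30.0
```

```bash
python3 held.py
```

```text
11.4 [0.486  0.0224 0.1215] psi -0.0496 [-0.02 -0.21  1.7   0.    1.65  0.03] grip 0.2962106842565729 29.999613761901855 [-1.1  0.5 -1. ]
flange(tool) 2980 rect [0.007  0.0001] [0.06  0.025] 89.4 z [-0.0027  0.0042  0.0077]
```

Request:
send_rows(rows=[[0,-0.0015,-0.03,0,0,0],[0,0,-0.025,0,0,0],[0,0,-0.015,0,0,0],[0,0,-0.01,0,0,0],[0,0,-0.0085,0,0,0],[0,0,0,0,0,0],[0,0,0,0,0,0]])

```text
time_s: 12.15
tool_pos: [0.4867, 0.0202, 0.0339]
tool_rot: [0.0, 0.725, 0.689, 0.0]
ft_force: [1.0, -0.4, -0.5]
grip_width: 0.297
finger_force: 30.0
```

Request:
send_rows(rows=[[0,0,0,0,0,0],[0,0,0,0,0,0],[0,0,0,0,0,0],[0,0,0.03,0,0,0],[0,0,0.03,0,0,0],[0,0,0.03,0,0,0]], fingers=38)

```text
time_s: 12.75
tool_pos: [0.486, 0.0201, 0.1243]
tool_rot: [-0.0, 0.725, 0.689, -0.0]
ft_force: [-0.3, -0.2, -0.4]
grip_width: 0.382
finger_force: 0.0
```

Request:
send_rows(rows=[[0.0006,0.04,0,0,0,-0.014],[0.0006,0.04,0,0,0,-0.014],[0.0006,0.04,0,0,0,-0.014],[0.0006,0.04,0,0,0,-0.014],[0.0006,0.04,0,0,0,-0.014],[0.0006,0.04,0,0,0,-0.014],[0.0006,0.04,0,0,0,-0.014],[0.0006,0.039,0,0,0,-0.014]], fingers=50)

```text
time_s: 13.55
tool_pos: [0.4909, 0.3409, 0.1234]
tool_rot: [0.0, 0.762, 0.647, 0.0]
ft_force: [0.5, 0.1, -0.3]
grip_width: 0.499
finger_force: 0.0
```

Request:
send_rows(rows=[[0,0,-0.033,0,0,0],[0,0,0,0,0,0],[0,0,0,0,0,0],[0,0,0,0,0,0]])

```text
time_s: 13.95
tool_pos: [0.4917, 0.3387, 0.0917]
tool_rot: [0.0, 0.763, 0.647, 0.001]
ft_force: [-0.3, 0.5, 0.6]
grip_width: 0.501
finger_force: 0.0
```

```bash
python3 pad.py
```

```text
13.95 [0.4917 0.3387 0.0917] psi -0.1638 [ 0.55  0.09  1.46 -0.    1.59  0.71]
shell 1719 rect [0.5459 0.388 ] [0.027 0.022] -25.6 z [0.048  0.0497 0.051 ]
shell 1665 rect [0.4341 0.3949] [0.026 0.023] 12.7 z [0.0457 0.0496 0.0509]
shell 1498 rect [0.4912 0.3395] [0.026 0.023] -10.3 z [0.0449 0.0496 0.0508]
flange 4967 rect [0.5459 0.3877] [0.06  0.038] -25.6 z [0.0205 0.0222 0.0505]
flange 4841 rect [0.4338 0.3949] [0.06  0.039] 13.7 z [0.0203 0.0221 0.0505]
flange 4579 rect [0.4913 0.3396] [0.06  0.038] -9.6 z [0.02   0.022  0.0503]
```

Request:
send_rows(rows=[[-0.0004,0.0005,-0.03,0,0,0],[0,0,-0.02,0,0,0],[0,0,-0.0165,0,0,0],[0,0,0,0,0,0],[0,0,0,0,0,0]])

```text
time_s: 14.5
tool_pos: [0.4911, 0.3395, 0.0245]
tool_rot: [0.0, 0.762, 0.647, 0.001]
ft_force: [-0.1, 0.7, 0.5]
grip_width: 0.5
finger_force: 0.0
```

Request:
send_rows(rows=[[0,0,0,0,0,0],[0,0,0,0,0,0],[0,0,0,0,0,0],[0,0,0,0,0,0],[0,0,0.02,0,0,0],[0,0,0.04,0,0,0],[0,0,0.037,0,0,0]], fingers=0)

```text
time_s: 15.2
tool_pos: [0.4899, 0.3393, 0.1208]
tool_rot: [-0.0, 0.762, 0.647, -0.001]
ft_force: [0.5, 0.1, 0.1]
grip_width: 0.294
finger_force: 30.0
```

Request:
send_rows(rows=[[-0.0004,-0.038,0,0,0,0.016],[-0.0004,-0.038,0,0,0,0.016],[-0.0004,-0.038,0,0,0,0.016],[-0.0004,-0.038,0,0,0,0.016],[-0.0004,-0.038,0,0,0,0.016],[-0.0004,-0.038,0,0,0,0.016],[-0.0004,-0.038,0,0,0,0.017],[0,0,0,0,0,0]])

```text
time_s: 16.0
tool_pos: [0.4876, 0.0699, 0.1205]
tool_rot: [0.001, 0.726, 0.688, -0.001]
ft_force: [0.4, 0.1, -0.3]
grip_width: 0.293
finger_force: 30.0
```

Request:
send_rows(rows=[[0,0,0,0,0,0],[0,0,0,0,0,0]])

```text
time_s: 16.2
tool_pos: [0.4877, 0.0744, 0.1205]
tool_rot: [-0.0, 0.724, 0.689, 0.0]
ft_force: [0.9, -0.1, -0.4]
grip_width: 0.293
finger_force: 30.0
```

```bash
python3 held.py
```

```text
16.2 [0.4877 0.0744 0.1205] psi -0.0494 [ 0.08 -0.19  1.69  0.    1.65  0.13] grip 0.29308250520950657 29.9998739361763 [ 0.9 -0.1 -0.4]
flange(tool) 3034 rect [0.0071 0.    ] [0.06  0.024] 89.9 z [-0.0031  0.0028  0.0076]
```

Request:
send_rows(rows=[[0.0007,-0.001,-0.03,0,0,0],[0,0,-0.025,0,0,0],[0,0,0,0,0,0],[0,0,0,0,0,0]])

```text
time_s: 16.65
tool_pos: [0.4882, 0.0735, 0.0657]
tool_rot: [-0.0, 0.724, 0.69, -0.0]
ft_force: [1.0, 0.3, -0.6]
grip_width: 0.295
finger_force: 30.0
```

Request:
send_rows(rows=[[0,0,-0.015,0,0,0],[0,0,-0.01,0,0,0],[0,0,-0.0085,0,0,0],[0,0,0,0,0,0],[0,0,0,0,0,0]])

```text
time_s: 17.15
tool_pos: [0.4883, 0.0726, 0.032]
tool_rot: [-0.0, 0.725, 0.689, -0.0]
ft_force: [-0.1, 0.2, -0.8]
grip_width: 0.295
finger_force: 30.0
```

Request:
send_rows(rows=[[0,0,0,0,0,0],[0,0,0,0,0,0],[0,0,0,0,0,0],[0,0,0.03,0,0,0],[0,0,0.03,0,0,0],[0,0,0.03,0,0,0]], fingers=38)

```text
time_s: 17.75
tool_pos: [0.4883, 0.0726, 0.1233]
tool_rot: [-0.0, 0.725, 0.689, -0.0]
ft_force: [-0.1, -0.4, 0.4]
grip_width: 0.381
finger_force: 0.0
```

Request:
send_rows(rows=[[0.0064,0.035,0,0,0,-0.0445],[0.0064,0.035,0,0,0,-0.0445],[0.0064,0.035,0,0,0,-0.0445],[0.0064,0.035,0,0,0,-0.0445],[0.0064,0.035,0,0,0,-0.0445],[0.0064,0.035,0,0,0,-0.0445],[0.0064,0.035,0,0,0,-0.0445],[0.0064,0.035,0,0,0,-0.0445]], fingers=50)

```text
time_s: 18.55
tool_pos: [0.5398, 0.3542, 0.1223]
tool_rot: [0.0, 0.836, 0.549, 0.0]
ft_force: [-0.0, -0.0, 0.4]
grip_width: 0.499
finger_force: 0.0
```

Request:
send_rows(rows=[[0.0064,0.0355,0,0,0,-0.0445],[0,0,-0.033,0,0,0],[0,0,0,0,0,0],[0,0,0,0,0,0],[0,0,0,0,0,0],[0,0,0,0,0,0]])

```text
time_s: 19.15
tool_pos: [0.5469, 0.3878, 0.0913]
tool_rot: [0.0, 0.847, 0.531, 0.001]
ft_force: [0.1, 0.2, -0.4]
grip_width: 0.503
finger_force: 0.0
```

```bash
python3 pad.py
```

```text
19.15 [0.5469 0.3878 0.0913] psi -0.4512 [ 0.57  0.29  1.24 -0.    1.61  1.02]
shell 1507 rect [0.5464 0.3883] [0.026 0.023] -25.7 z [0.0443 0.0496 0.0508]
flange 4588 rect [0.5465 0.3883] [0.06  0.038] -25.9 z [0.0201 0.022  0.0503]
flange 1450 rect [0.449  0.4094] [0.057 0.028] -27.8 z [0.0162 0.0214 0.0279]
```

Request:
send_rows(rows=[[-0.0004,0.0005,-0.03,0,0,0],[0,0,-0.02,0,0,0],[0,0,-0.0165,0,0,0],[0,0,0,0,0,0],[0,0,0,0,0,0]])

```text
time_s: 19.7
tool_pos: [0.5461, 0.3886, 0.0234]
tool_rot: [-0.0, 0.847, 0.531, 0.001]
ft_force: [-0.7, 0.4, 0.1]
grip_width: 0.503
finger_force: 0.0
```

Request:
send_rows(rows=[[0,0,0,0,0,0],[0,0,0,0,0,0],[0,0,0,0,0,0],[0,0,0,0,0,0],[0,0,0.02,0,0,0],[0,0,0.04,0,0,0],[0,0,0.037,0,0,0]], fingers=0)

```text
time_s: 20.4
tool_pos: [0.5451, 0.3883, 0.1196]
tool_rot: [-0.0, 0.847, 0.531, -0.001]
ft_force: [0.4, 0.3, -0.1]
grip_width: 0.297
finger_force: 30.0
```

Request:
send_rows(rows=[[0.0009,-0.037,0,0,0,0.04],[0.0009,-0.037,0,0,0,0.04],[0.0009,-0.037,0,0,0,0.04],[0.0009,-0.037,0,0,0,0.04],[0.0009,-0.037,0,0,0,0.04],[0.0009,-0.037,0,0,0,0.04],[0.0009,-0.037,0,0,0,0.04],[0.0009,-0.037,0,0,0,0.04]])

```text
time_s: 21.2
tool_pos: [0.5525, 0.0912, 0.1194]
tool_rot: [-0.0, 0.751, 0.66, -0.0]
ft_force: [0.9, -0.5, -1.8]
grip_width: 0.295
finger_force: 30.0
```

Request:
send_rows(rows=[[0.0009,-0.037,0,0,0,0.04],[0.0009,-0.037,0,0,0,0.04],[0,0,0,0,0,0],[0,0,0,0,0,0],[0,0,0,0,0,0],[0,0,0,0,0,0]])

```text
time_s: 21.8
tool_pos: [0.5546, 0.0199, 0.1195]
tool_rot: [-0.0, 0.724, 0.69, 0.0]
ft_force: [0.1, 0.7, -1.0]
grip_width: 0.292
finger_force: 30.0
```

```bash
python3 held.py
```

```text
21.8 [0.5546 0.0199 0.1195] psi -0.0489 [-0.03 -0.03  1.53  0.    1.64  0.02] grip 0.2923837643270749 29.99989628791809 [ 0.1  0.7 -1. ]
flange(tool) 2964 rect [0.0078 0.0002] [0.06  0.024] -89.5 z [-0.0006  0.0015  0.0074]
```

Request:
send_rows(rows=[[0.001,-0.0025,-0.03,0,0,0],[0,0,-0.025,0,0,0],[0,0,0,0,0,0],[0,0,0,0,0,0]])

```text
time_s: 22.25
tool_pos: [0.5555, 0.0168, 0.0647]
tool_rot: [-0.0, 0.724, 0.689, -0.0]
ft_force: [0.2, -0.2, -0.3]
grip_width: 0.295
finger_force: 30.0
```

Request:
send_rows(rows=[[0,0,-0.015,0,0,0],[0,0,-0.01,0,0,0],[0,0,-0.0085,0,0,0],[0,0,0,0,0,0],[0,0,0,0,0,0]])

```text
time_s: 22.75
tool_pos: [0.5556, 0.0161, 0.031]
tool_rot: [-0.0, 0.725, 0.689, -0.0]
ft_force: [0.5, 0.2, -0.7]
grip_width: 0.297
finger_force: 30.0
```

Request:
send_rows(rows=[[0,0,0,0,0,0],[0,0,0,0,0,0],[0,0,0,0,0,0],[0,0,0.03,0,0,0],[0,0,0.03,0,0,0],[0,0,0.03,0,0,0]], fingers=38)

```text
time_s: 23.35
tool_pos: [0.5555, 0.0161, 0.1223]
tool_rot: [-0.0, 0.725, 0.689, -0.0]
ft_force: [-0.2, -0.2, -0.1]
grip_width: 0.381
finger_force: 0.0
```

Request:
send_rows(rows=[[-0.0105,0.035,0.005,0,0,0.0285],[-0.0105,0.035,0.005,0,0,0.0285],[-0.0105,0.035,0.005,0,0,0.0285],[-0.0105,0.035,0.005,0,0,0.0285],[-0.0105,0.035,0.005,0,0,0.0285],[-0.0105,0.035,0.005,0,0,0.0285],[-0.0105,0.035,0.005,0,0,0.0285],[-0.0105,0.035,0.005,0,0,0.0285]], fingers=50)

```text
time_s: 24.15
tool_pos: [0.4711, 0.2975, 0.1618]
tool_rot: [0.0, 0.641, 0.767, 0.0]
ft_force: [0.6, 0.7, -1.5]
grip_width: 0.496
finger_force: 0.0
```

Request:
send_rows(rows=[[-0.0105,0.035,0,0,0,0.0285],[-0.0105,0.035,0,0,0,0.0285],[0,0,0,0,0,0],[0,0,0,0,0,0],[0,0,0,0,0,0]])

```text
time_s: 24.65
tool_pos: [0.451, 0.3654, 0.1612]
tool_rot: [0.0, 0.62, 0.785, -0.0]
ft_force: [0.8, -0.6, -1.1]
grip_width: 0.502
finger_force: 0.0
```

```bash
python3 pad.py
```

```text
24.65 [0.451  0.3654 0.1612] psi 0.2338 [ 0.62  0.03  1.4  -0.    1.71  0.39]
shell 872 rect [0.4339 0.3952] [0.026 0.021] 13.5 z [0.0481 0.0497 0.051 ]
flange 2824 rect [0.4339 0.395 ] [0.06  0.037] 13.5 z [0.0204 0.022  0.0505]
```

Request:
send_rows(rows=[[-0.0085,0.0148,-0.035,0,0,0],[-0.0085,0.0148,-0.035,0,0,0],[0,0,0,0,0,0],[0,0,0,0,0,0],[0,0,0,0,0,0]])

```text
time_s: 25.2
tool_pos: [0.4352, 0.3954, 0.0937]
tool_rot: [0.001, 0.62, 0.785, 0.002]
ft_force: [-0.6, 0.2, 0.4]
grip_width: 0.499
finger_force: 0.0
```

```bash
python3 pad.py
```

```text
25.2 [0.4352 0.3954 0.0937] psi 0.2336 [ 0.68  0.07  1.48 -0.    1.59  0.45]
shell 1452 rect [0.4339 0.3954] [0.026 0.022] 13.5 z [0.0442 0.0496 0.0509]
flange 4476 rect [0.4338 0.3954] [0.06  0.038] 13.7 z [0.02   0.0219 0.0504]
```

Request:
send_rows(rows=[[-0.0009,0,-0.03,0,0,0],[0,0,-0.02,0,0,0],[0,0,-0.0165,0,0,0],[0,0,0,0,0,0],[0,0,0,0,0,0]])

```text
time_s: 25.75
tool_pos: [0.4334, 0.3958, 0.0259]
tool_rot: [0.0, 0.62, 0.785, 0.001]
ft_force: [0.4, -0.3, 0.5]
grip_width: 0.499
finger_force: 0.0
```

Request:
send_rows(rows=[[0,0,0,0,0,0],[0,0,0,0,0,0],[0,0,0,0,0,0],[0,0,0,0,0,0],[0,0,0.02,0,0,0],[0,0,0.04,0,0,0],[0,0,0.037,0,0,0]], fingers=0)

```text
time_s: 26.45
tool_pos: [0.4322, 0.3953, 0.1218]
tool_rot: [-0.0, 0.619, 0.785, -0.001]
ft_force: [0.2, 0.8, -0.6]
grip_width: 0.295
finger_force: 30.0
```

Request:
send_rows(rows=[[0.0124,-0.0326,0,0,0,-0.0285],[0.0124,-0.0326,0,0,0,-0.0285],[0.0124,-0.0326,0,0,0,-0.0285],[0.0124,-0.0326,0,0,0,-0.0285],[0.0124,-0.0326,0,0,0,-0.0285],[0.0124,-0.0326,0,0,0,-0.0285],[0.0124,-0.0326,0,0,0,-0.0285],[0.0124,-0.0326,0,0,0,-0.0285]])

```text
time_s: 27.25
tool_pos: [0.5321, 0.1336, 0.1214]
tool_rot: [-0.0, 0.705, 0.709, -0.0]
ft_force: [0.2, 0.1, -0.8]
grip_width: 0.295
finger_force: 30.0
```

Request:
send_rows(rows=[[0.0124,-0.0326,0,0,0,-0.0285],[0.0124,-0.0326,0,0,0,-0.0285],[0,0,0,0,0,0],[0,0,0,0,0,0],[0,0,0,0,0,0],[0,0,0,0,0,0]])

```text
time_s: 27.85
tool_pos: [0.5564, 0.0708, 0.1216]
tool_rot: [-0.0, 0.724, 0.69, 0.0]
ft_force: [0.9, -0.0, -0.6]
grip_width: 0.294
finger_force: 30.0
```

```bash
python3 held.py
```

```text
27.85 [0.5564 0.0708 0.1216] psi -0.0486 [ 0.07 -0.01  1.51  0.    1.64  0.11] grip 0.2944191402660405 29.997058510780334 [ 0.9 -0.  -0.6]
flange(tool) 2739 rect [ 0.0067 -0.0001] [0.061 0.024] 88.9 z [-0.0011  0.0043  0.0077]
```

Request:
send_rows(rows=[[0.0018,-0.0014,-0.03,0,0,0],[0,0,-0.025,0,0,0],[0,0,0,0,0,0],[0,0,0,0,0,0]])

```text
time_s: 28.3
tool_pos: [0.5582, 0.0689, 0.0668]
tool_rot: [-0.0, 0.724, 0.689, -0.0]
ft_force: [0.1, -0.1, -0.6]
grip_width: 0.296
finger_force: 30.0
```

Request:
send_rows(rows=[[0,0,-0.015,0,0,0],[0,0,-0.01,0,0,0],[0,0,-0.0085,0,0,0],[0,0,0,0,0,0],[0,0,0,0,0,0]])

```text
time_s: 28.8
tool_pos: [0.5585, 0.0683, 0.033]
tool_rot: [-0.0, 0.725, 0.689, -0.0]
ft_force: [0.0, 0.5, -1.3]
grip_width: 0.296
finger_force: 30.0
```

Request:
send_rows(rows=[[0,0,0,0,0,0],[0,0,0,0,0,0],[0,0,0,0,0,0],[0,0,0.03,0,0,0],[0,0,0.03,0,0,0],[0,0,0.03,0,0,0]], fingers=38)

```text
time_s: 29.4
tool_pos: [0.5584, 0.0683, 0.1242]
tool_rot: [-0.0, 0.725, 0.689, -0.0]
ft_force: [0.7, 0.5, 0.1]
grip_width: 0.385
finger_force: 0.0
```

Request:
send_rows(rows=[[-0.004,-0.0015,0.045,0,0,0],[-0.01,0,0.045,0,0,0],[-0.01,0,0.04,0,0,0],[-0.01,0,0,0,0,0],[0,0,0,0,0,0],[0,0,0,0,0,0],[0,0,0,0,0,0]], fingers=50)

```text
time_s: 30.1
tool_pos: [0.5243, 0.0667, 0.2508]
tool_rot: [-0.001, 0.725, 0.689, -0.001]
ft_force: [-0.2, -0.7, -0.0]
grip_width: 0.497
finger_force: 0.0
```

```bash
cat > car.py <<'E'
from wmeas import *
s,m,p,P=wshot('car.png'); print(s['time_s'],s['tool_pos'])
Z=P[...,2];x=P[...,0];y=P[...,1]
c=(x>.4)&(x<.65)&(y>-.09)&(y<.13)
po=comps(P,c&(Z>.061)&(Z<.075),60,'post'); sh=comps(P,c&(Z>.048)&(Z<.06),150,'shell'); comps(P,c&(Z>.022)&(Z<.075),600,'carrier')
C=np.mean([q[0] for q in po],0); a=-.051; Ri=np.array([[np.cos(a),np.sin(a)],[-np.sin(a),np.cos(a)]])
for q in sh: print('shell in carrier mm',(Ri@(q[0]-np.array([.5207,.019]))*1000).round(1))
print(C)
E
python3 car.py
```

```text
30.1 [0.52427474 0.06674981 0.25079917]
post 292 rect [0.4429 0.0949] [0.025 0.012] -2.8 z [0.065  0.0665 0.0676]
post 307 rect [0.6064 0.0858] [0.025 0.012] -2.9 z [0.0624 0.0666 0.0677]
shell 491 rect [0.4891 0.0728] [0.026 0.021] -3.0 z [0.0514 0.0555 0.0569]
shell 521 rect [0.5589 0.0675] [0.026 0.022] -2.9 z [0.0532 0.0555 0.0569]
shell 492 rect [0.4896 0.0242] [0.026 0.022] -3.4 z [0.0519 0.0554 0.0568]
shell 501 rect [0.556  0.0164] [0.026 0.023] -3.2 z [0.051  0.0554 0.057 ]
shell 462 rect [ 0.4837 -0.0315] [0.026 0.023] -3.1 z [0.0511 0.0553 0.0568]
shell 455 rect [ 0.554 -0.036] [0.026 0.023] -1.8 z [0.0509 0.0554 0.0568]
carrier 15632 rect [0.5206 0.0186] [0.192 0.164] -3.1 z [0.0262 0.0292 0.0568]
carrier 1672 rect [0.4889 0.0721] [0.06  0.037] -3.0 z [0.0262 0.028  0.0563]
shell in carrier mm [-34.3  52.1]
shell in carrier mm [35.7 50.4]
shell in carrier mm [-31.4   3.6]
shell in carrier mm [35.4 -0.8]
shell in carrier mm [-34.3 -52.3]
shell in carrier mm [ 36.  -53.3]
[0.52462593 0.09036805]
```

Request:
send_rows(rows=[[-0.0007,-0.037,0,0,0,0.031],[-0.0007,-0.037,0,0,0,0.031],[-0.0007,-0.037,0,0,0,0.031],[-0.0007,-0.037,0,0,0,0.031],[-0.0007,-0.037,0,0,0,0.031],[-0.0007,-0.037,0,0,0,0.031],[-0.0007,-0.037,0,0,0,0.031],[-0.0007,-0.037,0,0,0,0.031]], fingers=50)

```text
time_s: 30.95
tool_pos: [0.5187, -0.2307, 0.2516]
tool_rot: [-0.001, 0.633, 0.774, -0.0]
ft_force: [1.2, 0.3, -0.0]
grip_width: 0.496
finger_force: 0.0
```

Request:
send_rows(rows=[[-0.0007,-0.037,0,0,0,0.031],[-0.0007,-0.037,0,0,0,0.031],[0,0,0,0,0,0],[0,0,0,0,0,0],[0,0,0,0,0,0],[0,0,0,0,0,0]])

```text
time_s: 31.55
tool_pos: [0.5179, -0.302, 0.2531]
tool_rot: [-0.0, 0.609, 0.793, 0.0]
ft_force: [1.1, -0.2, -0.0]
grip_width: 0.495
finger_force: 0.0
```

```bash
cat > cov.py <<'E'
from wmeas import *
s,m,p,P=wshot('cov.png'); a=s['joint_positions']; print(s['time_s'],s['tool_pos'].round(4),'psi',round(a[0]-a[5],4))
Z=P[...,2];x=P[...,0];y=P[...,1]
c=(x>.35)&(x<.7)&(y>-.5)&(y<-.2)
comps(P,c&(Z>.045)&(Z<.065),200,'bar'); comps(P,c&(Z>.024)&(Z<.034)&(p.min(2)>100),60,'lugtop'); comps(P,c&(Z>.004)&(Z<.034),800,'cover')
np.savez('cov.npz',P=P,p=p)
E
python3 cov.py
```

```text
31.55 [ 0.5179 -0.302   0.2531] psi 0.2611
bar 1045 rect [ 0.517  -0.3419] [0.095 0.013] -75.3 z [0.054  0.056  0.0574]
cover 7663 rect [ 0.5174 -0.3433] [0.189 0.16 ] 15.4 z [0.0061 0.0075 0.0095]
```

View pics/cov.png

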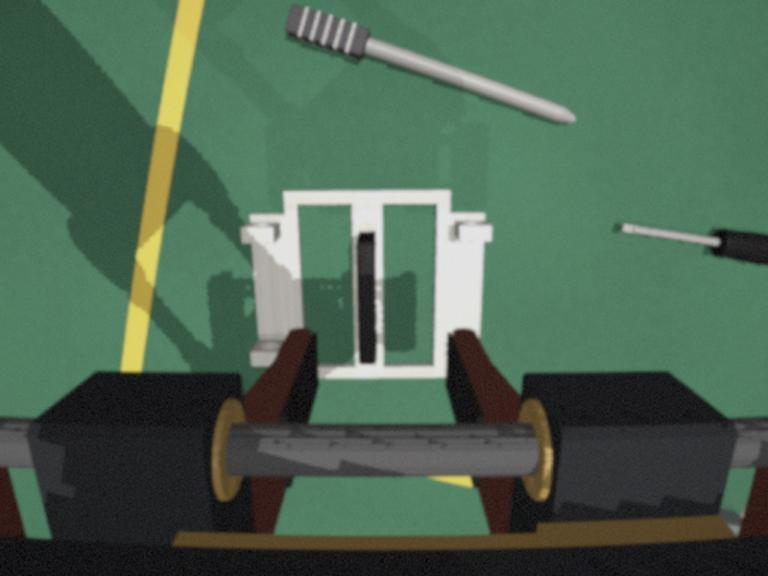

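Request:
send_rows(rows=[[-0.0002,-0.01,-0.04,0,0,0],[-0.0002,-0.01,-0.04,0,0,0],[-0.0002,-0.01,-0.04,0,0,0],[0,-0.0102,-0.04,0,0,0],[0,0,0,0,0,0],[0,0,0,0,0,0],[0,0,0,0,0,0],[0,0,0,0,0,0]], squeeze=60)

```text
time_s: 32.4
tool_pos: [0.5184, -0.3437, 0.0968]
tool_rot: [0.003, 0.609, 0.793, 0.0]
ft_force: [0.6, 0.1, 0.7]
grip_width: 0.499
finger_force: 0.0
```

```bash
python3 cov.py
```

```text
32.4 [ 0.5184 -0.3437  0.0968] psi 0.2604
bar 3175 rect [ 0.5171 -0.3427] [0.095 0.014] -74.7 z [0.0541 0.0562 0.0573]
lugtop 93 rect [ 0.4354 -0.3122] [0.014 0.005] -48.9 z [0.0251 0.0295 0.0333]
cover 19193 rect [ 0.5167 -0.3412] [0.189 0.157] 15.1 z [0.0063 0.0075 0.0092]
```

Request:
send_rows(rows=[[-0.0008,0.0008,-0.03,0,0,0],[0,0,-0.02,0,0,0],[0,0,-0.011,0,0,0],[0,0,0,0,0,0],[0,0,0,0,0,0],[0,0,0,0,0,0]])

```text
time_s: 33.05
tool_pos: [0.517, -0.3432, 0.0341]
tool_rot: [0.001, 0.61, 0.793, 0.0]
ft_force: [-0.2, -0.0, 0.0]
grip_width: 0.499
finger_force: 0.0
```

Request:
send_rows(rows=[[0,0,0,0,0,0],[0,0,0,0,0,0],[0,0,0,0,0,0],[0,0,0,0,0,0],[0,0,0,0,0,0],[0,0,0,0,0,0]], fingers=0, squeeze=60)

```text
time_s: 33.65
tool_pos: [0.5164, -0.3426, 0.0323]
tool_rot: [0.0, 0.609, 0.793, 0.0]
ft_force: [0.4, 0.0, 0.1]
grip_width: 0.152
finger_force: 60.0
```

Request:
send_rows(rows=[[0,0,0.01,0,0,0],[0,0,0.02,0,0,0],[0,0,0.04,0,0,0],[0,0,0.04,0,0,0],[0,0,0.01,0,0,0],[0,0,0,0,0,0],[0,0,0,0,0,0]])

```text
time_s: 34.35
tool_pos: [0.5154, -0.3421, 0.1494]
tool_rot: [-0.002, 0.61, 0.793, -0.0]
ft_force: [-0.2, 0.1, -4.8]
grip_width: 0.147
finger_force: 60.0
```

```bash
cat > hcov.py <<'E'
# held cover in tool axes
from wmeas import *
s,m,p,P=wshot('hcov.png'); a=s['joint_positions']
print(s['time_s'],s['tool_pos'].round(4),s['tool_rot'].round(4),'psi',round(a[0]-a[5],4),'grip',round(s['grip_width'],3),s['finger_force'],s['ft_force'].round(1),s['wrist_torque'].round(2))
Q=quat(s['tool_rot']).inv().apply((P.reshape(-1,3)-s['tool_pos'])).reshape(P.shape)
c=(abs(Q[...,0])<.11)&(abs(Q[...,1])<.11)
w=p.min(2)>100
pl=comps(Q,c&w&(Q[...,2]>.013)&(Q[...,2]<.034),800,'plate(tool)')
comps(Q,c&w&(Q[...,2]<.008)&(Q[...,2]>-.012),60,'lug(tool)')
comps(Q,c&(p.max(2)<70)&(Q[...,2]<-.015)&(Q[...,2]>-.035),60,'bar(tool)')
q=Q[c&w&(Q[...,2]>.013)&(Q[...,2]<.034)]; A=np.c_[q[:,:2],np.ones(len(q))]; k,*_=np.linalg.lstsq(A,q[:,2],rcond=None); print('plane slopes',k.round(4))
E
python3 hcov.py
```

```text
34.35 [ 0.5154 -0.3421  0.1494] [-0.0019  0.6096  0.7927 -0.    ] psi 0.2596 grip 0.147 59.98746693134308 [-0.2  0.1 -4.8] [ 0.01 -0.03 -0.07]
plate(tool) 23965 rect [ 0.0246 -0.    ] [0.189 0.11 ] -90.0 z [0.0237 0.0248 0.026 ]
lug(tool) 1333 rect [0.0496 0.0818] [0.025 0.012] 89.1 z [-0.0052 -0.0042 -0.0022]
lug(tool) 1299 rect [ 0.0493 -0.0821] [0.025 0.012] -89.5 z [-0.0052 -0.0041 -0.0029]
lug(tool) 162 rect [-0.0499  0.0916] [0.013 0.006] 3.8 z [-0.0051 -0.0042 -0.0032]
lug(tool) 151 rect [-0.0504 -0.0918] [0.013 0.005] 0.5 z [-0.0051 -0.004  -0.0032]
bar(tool) 4829 rect [0.0174 0.0019] [0.059 0.032] 16.8 z [-0.031  -0.024  -0.0206]
bar(tool) 812 rect [-0.0385 -0.    ] [0.02  0.013] 0.8 z [-0.025  -0.024  -0.0227]
plane slopes [-0.0019 -0.0003  0.0248]
```

Request:
send_rows(rows=[[0.0004,0.02,0,0,0,-0.026],[0.0004,0.03,0,0,0,-0.026],[0.0004,0.03,0,0,0,-0.026],[0.0004,0.03,0,0,0,-0.026],[0.0004,0.03,0,0,0,-0.026],[0.0004,0.03,0,0,0,-0.026],[0.0004,0.03,0,0,0,-0.026],[0.0004,0.03,0,0,0,-0.026]])

```text
time_s: 35.2
tool_pos: [0.5181, -0.1111, 0.149]
tool_rot: [-0.002, 0.689, 0.725, -0.001]
ft_force: [0.6, 0.7, -4.4]
grip_width: 0.149
finger_force: 60.0
```

Request:
send_rows(rows=[[0.0005,0.03,0,0,0,-0.026],[0.0005,0.03,0,0,0,-0.026],[0.0005,0.03,0,0,0,-0.026],[0.0005,0.03,0,0,0,-0.025],[0,0.011,0,0,0,0],[0,0,0,0,0,0],[0,0,0,0,0,0],[0,0,0,0,0,0]])

```text
time_s: 36.0
tool_pos: [0.5212, 0.0172, 0.1515]
tool_rot: [-0.0, 0.725, 0.688, -0.001]
ft_force: [-0.1, -0.3, -4.5]
grip_width: 0.155
finger_force: 60.0
```

Request:
send_rows(rows=[[0,0,0,0,0,0],[0,0,0,0,0,0],[0,0,0,0,0,0]])

```text
time_s: 36.3
tool_pos: [0.5214, 0.0179, 0.1522]
tool_rot: [0.0, 0.725, 0.688, 0.0]
ft_force: [-0.6, -1.2, -4.7]
grip_width: 0.157
finger_force: 60.0
```

```bash
python3 hcov.py; python3 - <<'E'
from wmeas import *
s,m,p,P=wshot()
Z=P[...,2];x=P[...,0];y=P[...,1]
c=(x>.4)&(x<.65)&(y>-.1)&(y<.14); 
comps(P,c&(Z>.061)&(Z<.075),40,'post');comps(P,c&(Z>.02)&(Z<.04),40,'deck')
E
```

```text
36.3 [0.5214 0.0179 0.1522] [1.000e-04 7.253e-01 6.884e-01 0.000e+00] psi -0.0521 grip 0.157 59.98761534690857 [-0.6 -1.2 -4.7] [ 0.   -0.09 -0.  ]
plate(tool) 23968 rect [0.0248 0.    ] [0.19 0.11] -89.8 z [0.0236 0.0248 0.0259]
lug(tool) 1384 rect [ 0.0493 -0.0821] [0.025 0.012] -89.3 z [-0.0052 -0.0041  0.0002]
lug(tool) 1333 rect [0.0496 0.0818] [0.025 0.012] 89.4 z [-0.0053 -0.0042 -0.0023]
lug(tool) 169 rect [-0.0502  0.0913] [0.014 0.006] 8.5 z [-0.0052 -0.0043 -0.0032]
lug(tool) 151 rect [-0.0506 -0.0918] [0.012 0.006] -3.8 z [-0.0051 -0.0041 -0.0033]
bar(tool) 4809 rect [ 0.0172 -0.0018] [0.059 0.032] -17.9 z [-0.0311 -0.024  -0.0207]
bar(tool) 789 rect [-0.0375  0.0001] [0.018 0.013] 0.8 z [-0.025  -0.024  -0.0229]
plane slopes [-0.0024 -0.0003  0.0248]
post 165 rect [0.4341 0.0955] [0.012 0.007] 87.1 z [0.0654 0.0666 0.0677]
post 136 rect [0.6156 0.0856] [0.011 0.006] 87.9 z [0.0656 0.0666 0.0676]
deck 7163 rect [0.4713 0.0246] [0.133 0.064] 87.0 z [0.0245 0.0284 0.0305]
deck 7461 rect [0.5719 0.0193] [0.133 0.064] 86.8 z [0.0249 0.0285 0.0306]
```

View pics/hcov.png

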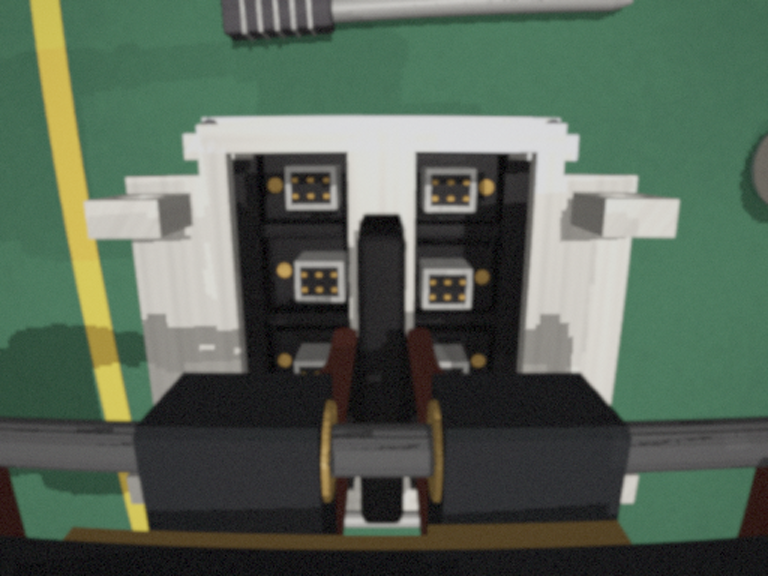

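Request:
send_rows(rows=[[-0.0006,0.001,-0.02,0,0,0],[0,0,-0.02,0,0,0],[0,0,0,0,0,0],[0,0,0,0,0,0],[0,0,0,0,0,0]])

```text
time_s: 36.9
tool_pos: [0.5214, 0.0194, 0.1136]
tool_rot: [0.001, 0.725, 0.689, 0.001]
ft_force: [-0.9, -0.1, -5.1]
grip_width: 0.153
finger_force: 60.0
```

Request:
send_rows(rows=[[0,0,-0.015,0,0,0],[0,0,-0.01,0,0,0],[0,0,0,0,0,0],[0,0,0,0,0,0]])

```text
time_s: 37.3
tool_pos: [0.5203, 0.0194, 0.0864]
tool_rot: [-0.001, 0.725, 0.689, -0.001]
ft_force: [0.8, -0.1, -4.7]
grip_width: 0.157
finger_force: 60.0
```

Clean so far: the cover is between the posts with no side force.

Request:
send_rows(rows=[[0,0,-0.01,0,0,0],[0,0,-0.01,0,0,0],[0,0,0,0,0,0],[0,0,0,0,0,0]])

```text
time_s: 37.7
tool_pos: [0.5204, 0.0194, 0.0665]
tool_rot: [-0.0, 0.725, 0.689, -0.0]
ft_force: [0.3, -0.7, -4.1]
grip_width: 0.153
finger_force: 60.0
```

Request:
send_rows(rows=[[0,0,-0.002,0,0,0],[0,0,-0.0015,0,0,0],[0,0,0,0,0,0],[0,0,0,0,0,0]])

```text
time_s: 38.1
tool_pos: [0.5208, 0.0194, 0.0638]
tool_rot: [0.0, 0.725, 0.689, 0.0]
ft_force: [-0.2, 0.4, -3.6]
grip_width: 0.155
finger_force: 60.0
```

Request:
send_rows(rows=[[0,0,-0.001,0,0,0],[0,0,0,0,0,0],[0,0,0,0,0,0],[0,0,0,0,0,0]], fingers=34)

```text
time_s: 38.5
tool_pos: [0.5212, 0.0194, 0.0633]
tool_rot: [0.0, 0.725, 0.689, 0.0]
ft_force: [0.5, 0.0, 0.9]
grip_width: 0.341
finger_force: 0.0
```

Request:
send_rows(rows=[[0,0,0.03,0,0,0],[0,0,0.04,0,0,0],[0,0.01,0.045,0,0,0],[0,0.02,0.045,0,0,0],[0,0.03,0.03,0,0,0],[0,0,0,0,0,0],[0,0,0,0,0,0],[0,0,0,0,0,0]], fingers=50)

```text
time_s: 39.3
tool_pos: [0.5204, 0.0788, 0.2507]
tool_rot: [-0.001, 0.725, 0.689, -0.001]
ft_force: [0.2, -1.1, -0.4]
grip_width: 0.5
finger_force: 0.0
```

```bash
cat > car2.py <<'E'
from wmeas import *
s,m,p,P=wshot('car2.png'); a=s['joint_positions']; print(s['time_s'],s['tool_pos'].round(4),'psi',round(a[0]-a[5],4))
np.savez('car2.npz',P=P,p=p)
Z=P[...,2];x=P[...,0];y=P[...,1]
c=(x>.4)&(x<.66)&(y>-.1)&(y<.14)
comps(P,c&(Z>.063)&(Z<.07)&(p.min(2)>90),60,'post'); comps(P,c&(Z>.055)&(Z<.061)&(p.min(2)>90),60,'lug'); comps(P,c&(Z>.075),60,'bar'); 
comps(P,c&(Z>.033)&(Z<.042),600,'plate')
E
python3 car2.py
```

```text
39.3 [0.5204 0.0788 0.2507] psi -0.0515
post 299 rect [0.4429 0.0946] [0.025 0.013] -3.0 z [0.0642 0.0663 0.0675]
post 287 rect [0.6063 0.0859] [0.025 0.012] -2.2 z [0.0653 0.0666 0.0679]
post 252 rect [0.4416 0.0731] [0.024 0.011] -0.2 z [0.065  0.0665 0.0675]
post 263 rect [0.6047 0.0652] [0.024 0.011] -2.2 z [0.0648 0.0665 0.0679]
lug 196 rect [0.4886 0.0727] [0.025 0.021] -3.1 z [0.0551 0.0558 0.057 ]
lug 205 rect [0.5589 0.0678] [0.026 0.021] -3.4 z [0.0551 0.0557 0.0569]
lug 115 rect [0.4896 0.0246] [0.026 0.021] -4.4 z [0.0551 0.0557 0.0568]
lug 104 rect [0.5558 0.0169] [0.026 0.02 ] -3.4 z [0.0551 0.0557 0.0567]
lug 127 rect [ 0.4837 -0.0313] [0.026 0.022] -3.8 z [0.0551 0.0556 0.0566]
lug 141 rect [ 0.5531 -0.0357] [0.024 0.023] -2.5 z [0.0551 0.0557 0.057 ]
bar 1234 rect [0.5215 0.0195] [0.096 0.014] 86.9 z [0.0835 0.086  0.0873]
bar 58321 rect [0.5213 0.0902] [0.148 0.047] -2.9 z [0.2952 0.3534 0.3668]
plate 6428 rect [0.5207 0.019 ] [0.188 0.16 ] -2.9 z [0.0361 0.0374 0.0387]
```

View pics/car2.png

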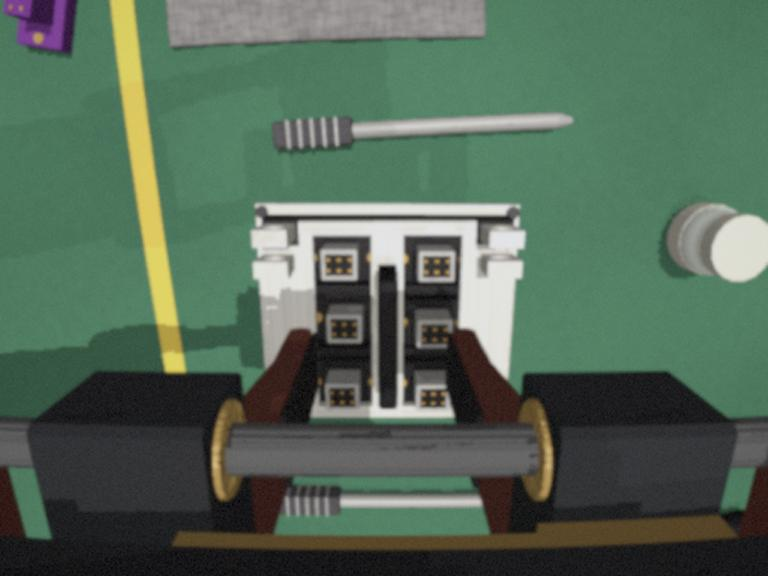

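```bash
cat > rod.py <<'E'
from wmeas import *
def rod(P,p,roi):
    Z=P[...,2]; c=roi&(p.min(2)>45)&((p.max(2).astype(int)-p.min(2))<40)
    sh=c&(Z>.008)&(Z<.0165)&(p.min(2)>100); gr=c&(Z>.0165)&(Z<.026)
    k,l,st,_=cv2.connectedComponentsWithStats(cv2.morphologyEx(gr.astype(np.uint8),cv2.MORPH_CLOSE,np.ones((5,5)))); i=1+np.argmax(st[1:,4])
    q=P[(l==i)&gr]; cg,sg,ag=rect(q[:,:2]); print('grip',cg.round(4),np.round(sg,4),round(ag,1),np.percentile(q[:,2],50).round(4))
    k,l,st,_=cv2.connectedComponentsWithStats(sh.astype(np.uint8)); i=1+np.argmax(st[1:,4])
    q=P[l==i]; cs,ss,as_=rect(q[:,:2]); print('shaft',cs.round(4),np.round(ss,4),round(as_,1),np.percentile(q[:,2],90).round(4))
    d=cs-cg; a=np.arctan2(d[1],d[0]); print('dir',round(a,4),np.degrees(a).round(2),'shoulder',(cg+.03*np.array([np.cos(a),np.sin(a)])).round(4))
if __name__=='__main__':
    z=np.load('car2.npz'); P,p=z['P'],z['p']; x,y=P[...,0],P[...,1]
    rod(P,p,(y>.13)&(y<.2)&(x>.4)&(x<.7)); 
    j=(P[...,2]>.05)&(y>-.05)&(y<.1)&(x>.62); print('jar',np.nanmean(P[j],0))
E
python3 rod.py
```

```text
grip [0.4723 0.1659] [0.0602 0.0199] -0.8 0.0194
shaft [0.5865 0.1666] [0.1682 0.0125] 0.3 0.0158
dir 0.0062 0.36 shoulder [0.5023 0.1661]
jar [0.77897981 0.07162553 0.06068404]
```

Request:
send_rows(rows=[[-0.003,0.0072,-0.0125,0,0,0.135],[-0.003,0.0072,-0.0125,0,0,0.135],[-0.003,0.0072,-0.0125,0,0,0.135],[-0.003,0.0072,-0.0125,0,0,0.135],[-0.003,0.0072,-0.0125,0,0,0.135],[-0.003,0.0072,-0.0125,0,0,0.135],[-0.003,0.0072,-0.0125,0,0,0.135],[-0.003,0.0072,-0.0125,0,0,0.135]])

```text
time_s: 40.15
tool_pos: [0.4959, 0.1362, 0.1502]
tool_rot: [-0.001, 0.266, 0.964, -0.001]
ft_force: [0.2, 0.5, -0.1]
grip_width: 0.502
finger_force: 0.0
```

Request:
send_rows(rows=[[-0.003,0.0072,-0.0125,0,0,0.135],[-0.003,0.0072,-0.0125,0,0,0.135],[-0.003,0.0072,-0.0125,0,0,0.135],[-0.003,0.0075,-0.0125,0,0,0.14],[0,0,0,0,0,0],[0,0,0,0,0,0],[0,0,0,0,0,0]])

```text
time_s: 40.85
tool_pos: [0.4851, 0.1655, 0.1029]
tool_rot: [0.0, 0.0, 1.0, -0.0]
ft_force: [0.7, 0.3, -0.8]
grip_width: 0.502
finger_force: 0.0
```

```bash
cat > rod2.py <<'E'
from rod import *
import sys
lo,hi=map(float,sys.argv[1:3])
s,m,p,P=wshot('rod.png'); a=s['joint_positions']; print(s['time_s'],s['tool_pos'].round(4),'psi',round(a[0]-a[5],4),a.round(2)); x,y=P[...,0],P[...,1]
np.savez('rodl.npz',P=P,p=p)
rod(P,p,(y>lo)&(y<hi)&(x>.36)&(x<.72))
E
python3 rod2.py .13 .2
```

```text
40.85 [0.4851 0.1655 0.1029] psi 1.5703 [ 0.26 -0.14  1.67 -0.    1.61 -1.31]
grip [0.4757 0.166 ] [0.0671 0.0204] -0.2 0.0195
shaft [0.5323 0.1662] [0.0588 0.0117] 0.3 0.0158
dir 0.0035 0.2 shoulder [0.5057 0.1661]
```

Request:
send_rows(rows=[[-0.0005,0.0005,-0.035,0,0,0],[0,0,-0.035,0,0,0],[0,0,-0.02,0,0,0],[0,0,-0.005,0,0,0],[0,0,0,0,0,0],[0,0,0,0,0,0],[0,0,0,0,0,0]])

```text
time_s: 41.6
tool_pos: [0.4855, 0.1669, 0.0096]
tool_rot: [0.002, -0.001, 1.0, 0.0]
ft_force: [0.4, 0.0, 0.2]
grip_width: 0.501
finger_force: 0.0
```

Request:
send_rows(rows=[[0,-0.0005,-0.003,0,0,0],[0,0,0,0,0,0],[0,0,0,0,0,0],[0,0,0,0,0,0]])

```text
time_s: 42.0
tool_pos: [0.4843, 0.1661, 0.0047]
tool_rot: [0.0, -0.001, 1.0, -0.0]
ft_force: [0.6, -0.8, -0.2]
grip_width: 0.501
finger_force: 0.0
```

Request:
send_rows(rows=[[0,0,-0.001,0,0,0],[0,0,0,0,0,0],[0,0,0,0,0,0],[0,0,0,0,0,0],[0,0,0,0,0,0],[0,0,0,0,0,0]], fingers=0, squeeze=60)

```text
time_s: 42.6
tool_pos: [0.4842, 0.1661, 0.0036]
tool_rot: [-0.0, -0.001, 1.0, -0.0]
ft_force: [0.3, -0.7, -0.3]
grip_width: 0.221
finger_force: 60.0
```

Request:
send_rows(rows=[[0,0,0.01,0,0,0],[0,0,0.02,0,0,0],[0,0,0.03,0,0,0],[0,0,0.035,0,0,0],[0,0,0.025,0,0,0],[0,0,0,0,0,0],[0,0,0,0,0,0]])

```text
time_s: 43.3
tool_pos: [0.4843, 0.1661, 0.1234]
tool_rot: [0.0, -0.001, 1.0, 0.0]
ft_force: [-0.7, -0.1, -2.3]
grip_width: 0.224
finger_force: 60.0
```

```bash
cat > hrod.py <<'E'
# held rod in tool axes: shaft centreline from the bright points; axis = top surface - 6 mm (along tool z)
from wmeas import *
import sys
s,m,p,P=wshot('hrod.png'); a=s['joint_positions']
print(s['time_s'],s['tool_pos'].round(4),s['tool_rot'].round(4),'psi',round(a[0]-a[5],4),'j',a.round(2),'grip',round(s['grip_width'],3),s['finger_force'],s['ft_force'].round(1),s['wrist_torque'].round(2))
Q=quat(s['tool_rot']).inv().apply((P.reshape(-1,3)-s['tool_pos'])).reshape(P.shape)
sg=float(sys.argv[1]) # side of the shaft along tool x
X=Q[...,0]*sg
c=(X>.025)&(X<.22)&(abs(Q[...,1])<.016)&(Q[...,2]>-.03)&(Q[...,2]<.012)
q=Q[c]; X=q[:,0]*sg
bins=np.arange(.03,.2,.01); rows=[]
for b in bins:
    k=(X>=b)&(X<b+.01)
    if k.sum()<15: continue
    rows.append([b+.005,(np.percentile(q[k,1],97)+np.percentile(q[k,1],3))/2,np.percentile(q[k,2],5)+.006])
r=np.array(rows); print((r*1000).round(1).tolist())
ok=r[:,0]<.16
print('y fit mm/slope',np.polyfit(r[ok,0],r[ok,1],1)[::-1].round(4),'z fit',np.polyfit(r[ok,0],r[ok,2],1)[::-1].round(4),'tip X',np.percentile(X,99.7).round(4))
E
python3 hrod.py -1
```

```text
43.3 [0.4843 0.1661 0.1234] [ 2.0e-04 -1.5e-03  1.0e+00  1.0e-04] psi 1.5737 j [ 0.26 -0.14  1.64  0.    1.65 -1.31] grip 0.224 59.999059438705444 [-0.7 -0.1 -2.3] [ 0.02 -0.11  0.  ]
[[35.0, -0.0, -6.7], [45.0, 0.4, -6.4], [55.0, 0.4, -6.4], [65.0, 0.4, -6.2]]
y fit mm/slope [-0.0004  0.0135] z fit [-0.0071  0.0128] tip X 0.0655
```

View pics/hrod.png

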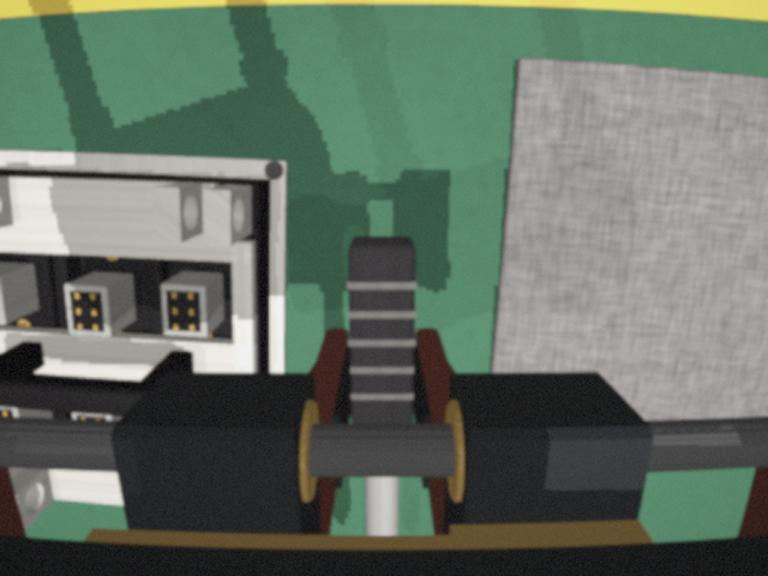

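Request:
send_rows(rows=[[0.005,0.02,0,0,0,-0.05],[0.0105,0.02,0,0,0,-0.1],[0.0105,0.015,0,0,0,-0.125],[0.0105,0.01,0,0,0,-0.125],[0.0105,0.01,0,0,0,-0.125],[0.0105,0.01,0,0,0,-0.125],[0.0105,0.01,0,0,0,-0.125],[0.0105,0.01,0,0,0,-0.125]])

```text
time_s: 44.15
tool_pos: [0.562, 0.2711, 0.1203]
tool_rot: [-0.002, 0.436, 0.9, -0.002]
ft_force: [-0.6, 0.0, -2.0]
grip_width: 0.223
finger_force: 60.0
```

Request:
send_rows(rows=[[0.0105,0.01,0,0,0,-0.125],[0.0105,0.01,0,0,0,-0.125],[0.0105,0.008,0,0,0,-0.125],[0.0105,0,0,0,0,-0.125],[0.0105,0,0,0,0,-0.125],[0.0125,0,0,0,0,-0.1],[0,0,0,0,0,0],[0,0,0,0,0,0]])

```text
time_s: 44.95
tool_pos: [0.6268, 0.2988, 0.121]
tool_rot: [-0.001, 0.724, 0.69, -0.002]
ft_force: [-0.3, 1.6, -2.6]
grip_width: 0.221
finger_force: 60.0
```

Request:
send_rows(rows=[[0,0,-0.03,0,0,0],[0,0,-0.02,0,0,0],[0,0,0,0,0,0],[0,0,0,0,0,0],[0,0,0,0,0,0]])

```text
time_s: 45.45
tool_pos: [0.6282, 0.2995, 0.0755]
tool_rot: [0.0, 0.725, 0.689, 0.001]
ft_force: [-0.3, -0.3, -1.7]
grip_width: 0.224
finger_force: 60.0
```

```bash
cat > rodw.py <<'E'
# held rod seen by the fixed cameras, in carrier axes: x,z offsets of shaft axis along y
from wmeas import *
import sys
sx,sy=float(sys.argv[1]),float(sys.argv[2])  # line side x, entering side
s=sense(); a=s['joint_positions']; print(s['time_s'],s['tool_pos'].round(4),s['tool_rot'].round(4),'psi',round(a[0]-a[5],4),'grip',round(s['grip_width'],3),round(s['finger_force'],1),s['ft_force'].round(1),s['wrist_torque'].round(2))
C=np.array([.5207,.019]); t=-.0515; Ri=np.array([[np.cos(t),np.sin(t)],[-np.sin(t),np.cos(t)]])
print('tcp in carrier mm',(Ri@(s['tool_pos'][:2]-C)*1000).round(1),(s['tool_pos'][2]*1000).round(1))
for n,b in [('top',(.0018,-.0011)),('scene',(.0022,.0005))]:
    m,p,d=cam(n); P=cloud(m,d); xy=(P[...,:2]-np.array(b)-C)@Ri.T; Z=P[...,2]
    Y=xy[...,1]*sy; z0=s['tool_pos'][2]+.0065
    c=(abs(xy[...,0]-sx*.082)<.03)&(Y>.09)&(Y<.30)&(abs(Z-z0)<.03)
    if n=='top': save('rt.png',p)
    out=[]
    for y0 in np.arange(.09,.29,.02):
        k=c&(Y>=y0)&(Y<y0+.02)
        if k.sum()<8: continue
        X=xy[k][:,0]; ztop=np.percentile(Z[k],85); out.append([y0+.01,(X.max()+X.min())/2,np.ptp(X),ztop-.006,k.sum()])
    print(n,(np.array(out)*1000).round(1).tolist())
E
python3 rodw.py 1 1
```

```text
45.45 [0.6282 0.2995 0.0755] [4.000e-04 7.247e-01 6.891e-01 1.100e-03] psi -0.0504 grip 0.224 60.0 [-0.3 -0.3 -1.7] [-0.12 -0.09 -0.03]
tcp in carrier mm [ 92.9 285.7] 75.5
top [[100.0, 92.1, 8.1, 80.7, 13000.0], [120.0, 93.1, 12.2, 83.4, 35000.0], [140.0, 93.0, 11.7, 82.7, 40000.0], [160.0, 92.6, 11.2, 82.8, 38000.0], [180.0, 92.2, 10.6, 82.3, 37000.0], [200.0, 92.3, 9.4, 83.3, 34000.0], [220.0, 92.1, 8.6, 83.8, 31000.0], [240.0, 93.5, 12.1, 83.3, 37000.0], [260.0, 92.9, 19.4, 84.5, 49000.0], [280.0, 92.6, 36.6, 95.2, 47000.0]]
scene [[100.0, 94.2, 7.2, 80.9, 10000.0], [120.0, 95.4, 11.8, 81.9, 30000.0], [140.0, 94.2, 10.1, 81.8, 29000.0], [160.0, 95.4, 12.2, 82.3, 31000.0], [180.0, 94.7, 9.7, 83.1, 29000.0], [200.0, 95.6, 14.5, 81.4, 30000.0], [220.0, 93.8, 13.6, 81.0, 29000.0], [240.0, 96.3, 13.6, 82.2, 34000.0], [260.0, 94.3, 22.4, 83.5, 34000.0], [280.0, 101.7, 20.5, 91.5, 50000.0]]
```

Request:
send_rows(rows=[[-0.0055,0.0003,-0.015,0,0,0],[-0.0055,0.0003,-0.0115,0,0,0],[0,0,0,0,0,0],[0,0,0,0,0,0],[0,0,0,0,0,0],[0,0,0,0,0,0]])

```text
time_s: 46.15
tool_pos: [0.6173, 0.2999, 0.0481]
tool_rot: [0.0, 0.725, 0.689, 0.001]
ft_force: [0.6, 0.1, -2.1]
grip_width: 0.224
finger_force: 60.0
```

```bash
python3 rodw.py 1 1
```

```text
46.15 [0.6173 0.2999 0.0481] [3.000e-04 7.250e-01 6.887e-01 7.000e-04] psi -0.0513 grip 0.224 60.0 [ 0.6  0.1 -2.1] [-0.03 -0.09 -0.03]
tcp in carrier mm [ 82.  285.5] 48.1
top [[100.0, 81.7, 7.8, 54.7, 12000.0], [120.0, 82.4, 11.4, 55.1, 36000.0], [140.0, 81.9, 11.6, 55.2, 35000.0], [160.0, 81.8, 11.0, 55.4, 39000.0], [180.0, 81.1, 11.0, 55.8, 37000.0], [200.0, 81.8, 8.8, 57.1, 30000.0], [220.0, 81.5, 9.0, 54.7, 30000.0], [240.0, 82.4, 11.5, 56.7, 33000.0], [260.0, 81.4, 18.9, 56.5, 47000.0], [280.0, 82.1, 37.5, 67.6, 43000.0]]
scene [[100.0, 83.2, 9.5, 53.1, 8000.0], [120.0, 83.5, 8.4, 52.5, 28000.0], [140.0, 82.8, 12.5, 53.9, 28000.0], [160.0, 83.9, 10.1, 54.3, 30000.0], [180.0, 83.4, 12.1, 54.6, 29000.0], [200.0, 82.5, 17.4, 53.7, 30000.0], [220.0, 83.7, 13.3, 54.8, 29000.0], [240.0, 83.0, 18.2, 54.6, 30000.0], [260.0, 85.9, 15.6, 55.1, 33000.0], [280.0, 93.1, 22.7, 65.8, 59000.0]]
```

Request:
send_rows(rows=[[-0.0005,-0.01,0,0,0,0],[-0.0005,-0.01,0,0,0,0],[-0.0005,-0.01,0,0,0,0],[-0.0005,-0.01,0,0,0,0],[0,0,0,0,0,0],[0,0,0,0,0,0]])

```text
time_s: 46.85
tool_pos: [0.6149, 0.2593, 0.0473]
tool_rot: [-0.0, 0.725, 0.688, 0.0]
ft_force: [0.2, 0.9, -2.7]
grip_width: 0.223
finger_force: 60.0
```

Request:
send_rows(rows=[[-0.0005,-0.01,0,0,0,0],[-0.0005,-0.01,0,0,0,0],[-0.0005,-0.01,0,0,0,0],[-0.0005,-0.01,0,0,0,0],[0,0,0,0,0,0],[0,0,0,0,0,0]])

```text
time_s: 47.45
tool_pos: [0.6129, 0.2194, 0.0472]
tool_rot: [-0.0, 0.725, 0.688, 0.0]
ft_force: [0.5, 0.1, -1.7]
grip_width: 0.221
finger_force: 60.0
```

Request:
send_rows(rows=[[-0.0005,-0.01,0,0,0,0],[-0.0005,-0.01,0,0,0,0],[-0.0005,-0.01,0,0,0,0],[-0.0005,-0.01,0,0,0,0],[-0.0005,-0.01,0,0,0,0],[-0.0005,-0.01,0,0,0,0],[0,0,0,0,0,0],[0,0,0,0,0,0]])

```text
time_s: 48.25
tool_pos: [0.6098, 0.1595, 0.0472]
tool_rot: [-0.0, 0.725, 0.689, 0.0]
ft_force: [0.9, 0.0, -2.1]
grip_width: 0.228
finger_force: 60.0
```

Request:
send_rows(rows=[[-0.0005,-0.01,0,0,0,0],[-0.0005,-0.01,0,0,0,0],[-0.0005,-0.01,0,0,0,0],[-0.0005,-0.01,0,0,0,0],[0,0,0,0,0,0],[0,0,0,0,0,0]])

```text
time_s: 48.85
tool_pos: [0.6078, 0.1194, 0.0472]
tool_rot: [-0.0, 0.725, 0.688, 0.0]
ft_force: [-0.3, -0.4, -2.4]
grip_width: 0.225
finger_force: 60.0
```

```bash
cat > home.py <<'E'
# grip end position along carrier y from the wrist cloud
from wmeas import *
import sys
sx,sy=float(sys.argv[1]),float(sys.argv[2])
s,m,p,P=wshot('home.png'); a=s['joint_positions']; print(s['time_s'],s['tool_pos'].round(4),'psi',round(a[0]-a[5],4),'grip',round(s['grip_width'],3),s['ft_force'].round(1))
C=np.array([.5207,.019]); t=-.0515; Ri=np.array([[np.cos(t),np.sin(t)],[-np.sin(t),np.cos(t)]])
print('tcp in carrier mm',(Ri@(s['tool_pos'][:2]-C)*1000).round(1))
xy=(P[...,:2]-C)@Ri.T; Z=P[...,2]; Y=xy[...,1]*sy
k=(abs(xy[...,0]-sx*.082)<.013)&(Y>.06)&(Y<.2)&(Z>.045)&(Z<.08)
for y0 in np.arange(.06,.2,.005):
    q=k&(Y>=y0)&(Y<y0+.005)
    if q.sum()>5: print(int(round(y0*1000)),q.sum(),np.percentile(Z[q]*1000,[50,90]).round(1),(np.array([xy[q][:,0].min(),xy[q][:,0].max()])*1000).round(1),p[q].mean(0).round(0))
q=k&(Z>.057)&(Z<.0665)&(Y>.1); print('grip far end mm',np.percentile(Y[q]*1000,[98,99.5]).round(1))
E
python3 home.py 1 1
```

```text
48.85 [0.6078 0.1194 0.0472] psi -0.0521 grip 0.225 [-0.3 -0.4 -2.4]
tcp in carrier mm [ 81.8 104.7]
65 382 [66.5 67.1] [70.3 94. ] [182. 179. 173.]
70 200 [66.6 67.3] [70.4 93.8] [177. 174. 168.]
85 10 [62.2 62.5] [72.  91.8] [63. 60. 61.]
90 381 [63.  63.8] [72.  91.9] [61. 59. 61.]
95 423 [63.2 64.3] [72.  91.8] [83. 81. 82.]
100 472 [63.1 64.5] [72.  91.8] [66. 64. 65.]
105 466 [63.3 66.8] [72.  91.8] [99. 97. 97.]
110 557 [63.2 72.3] [70.2 93.7] [57. 54. 56.]
115 757 [63.3 73.8] [69. 95.] [96. 86. 84.]
120 460 [63.  63.8] [72.1 91.9] [95. 92. 94.]
125 482 [63.1 63.9] [71.6 92.2] [142. 140. 139.]
130 460 [63.  63.8] [72.3 91.9] [118. 115. 117.]
135 512 [63.  63.9] [71.8 92.2] [130. 128. 129.]
140 498 [63.  63.8] [71.9 92. ] [99. 97. 99.]
145 504 [61.4 63.3] [72. 92.] [74. 78. 76.]
grip far end mm [147.3 147.6]
```

Request:
send_rows(rows=[[-0.0003,-0.005,0,0,0,0],[-0.0002,-0.004,0,0,0,0],[0,-0.001,0,0,0,0],[0,0,0,0,0,0],[0,0,0,0,0,0]])

```text
time_s: 49.4
tool_pos: [0.6073, 0.1097, 0.0471]
tool_rot: [-0.0, 0.725, 0.689, 0.0]
ft_force: [0.9, -0.2, -2.5]
grip_width: 0.219
finger_force: 60.0
```

Request:
send_rows(rows=[[0,-0.001,0,0,0,0],[0,0,0,0,0,0],[0,0,0,0,0,0]])

```text
time_s: 49.7
tool_pos: [0.6073, 0.1093, 0.0472]
tool_rot: [-0.0, 0.725, 0.689, 0.0]
ft_force: [0.6, 3.6, -2.2]
grip_width: 0.223
finger_force: 60.0
```

```bash
python3 home.py 1 1 | grep -v '^[0-9]* [0-9]* \['; python3 home.py 1 1 | sed -n 3,8p
```

```text
49.7 [0.6073 0.1093 0.0472] psi -0.0508 grip 0.223 [ 0.6  3.6 -2.2]
tcp in carrier mm [81.8 94.7]
grip far end mm [137.4 137.6]
75 24 [62.2 62.5] [71.  92.7] [68. 66. 66.]
80 383 [62.9 63.7] [71.9 91.9] [62. 60. 62.]
85 413 [63.1 64.2] [72.  91.8] [86. 85. 85.]
90 472 [63.  64.5] [72.  91.8] [68. 66. 67.]
95 473 [63.2 66.3] [72.  91.8] [104. 102. 101.]
100 590 [63.2 73.5] [70.2 93.7] [58. 54. 56.]
```

Request:
send_rows(rows=[[0,0,-0.0015,0,0,0],[0,0,0,0,0,0],[0,0,0,0,0,0]])

```text
time_s: 50.1
tool_pos: [0.6075, 0.1093, 0.0459]
tool_rot: [-0.0, 0.725, 0.689, 0.001]
ft_force: [-0.0, 4.8, -0.7]
grip_width: 0.222
finger_force: 60.0
```

Request:
send_rows(rows=[[0,0,0,0,0,0],[0,0,0,0,0,0],[0,0,0,0,0,0],[0,0,0,0,0,0]], fingers=42)

```text
time_s: 50.5
tool_pos: [0.6074, 0.1082, 0.0457]
tool_rot: [0.0, 0.725, 0.689, -0.0]
ft_force: [-0.2, -0.2, -0.1]
grip_width: 0.417
finger_force: 0.0
```

Request:
send_rows(rows=[[0,0,0.03,0,0,0],[0,0,0.04,0,0,0],[0,0,0.04,0,0,0],[0,0,0.04,0,0,0],[0,0,0.03,0,0,0],[0,0,0,0,0,0],[0,0,0,0,0,0]])

```text
time_s: 51.2
tool_pos: [0.6076, 0.1085, 0.2262]
tool_rot: [0.001, 0.725, 0.689, 0.001]
ft_force: [-0.6, 0.5, -0.1]
grip_width: 0.424
finger_force: 0.0
```

```bash
python3 home.py 1 1
```

```text
51.2 [0.6076 0.1085 0.2262] psi -0.0515 grip 0.424 [-0.6  0.5 -0.1]
tcp in carrier mm [82.2 93.9]
60 25 [56.2 57.9] [77.1 87.4] [148. 146. 142.]
65 96 [66.3 67.2] [71.4 94.1] [186. 183. 178.]
70 120 [66.3 67.3] [71.4 94. ] [203. 201. 198.]
75 169 [64.  66.8] [70.9 94.6] [166. 165. 163.]
80 94 [60.4 61.2] [73.3 92.2] [99. 94. 97.]
85 98 [60.1 61.1] [73.3 92.2] [130. 127. 128.]
90 105 [60.2 61.4] [72.2 92.2] [135. 132. 132.]
95 96 [60.2 61.1] [72.4 92.2] [151. 148. 147.]
100 119 [59.7 60.6] [72.2 92.1] [114. 112. 113.]
105 103 [59.6 60.6] [72.4 92.1] [152. 151. 149.]
110 108 [59.4 60.3] [72.5 92.1] [100.  99. 100.]
115 104 [59.4 60.4] [72.5 92.1] [146. 145. 143.]
120 105 [59.1 60. ] [72.5 92. ] [104. 102. 103.]
125 106 [59.1 60.1] [72.6 92. ] [143. 141. 140.]
130 119 [58.9 60. ] [72.6 92. ] [94. 93. 95.]
135 65 [58.3 59.6] [72.6 92. ] [86. 89. 88.]
grip far end mm [136.8 136.9]
```

Request:
send_rows(rows=[[-0.0123,-0.0224,-0.002,0,0,-0.13],[-0.0123,-0.0224,-0.002,0,0,-0.13],[-0.0123,-0.0224,-0.002,0,0,-0.13],[-0.0123,-0.0224,-0.002,0,0,-0.13],[-0.0123,-0.0224,-0.002,0,0,-0.13],[-0.0123,-0.0224,-0.002,0,0,-0.13],[-0.0123,-0.0224,-0.002,0,0,-0.13],[-0.0123,-0.0224,-0.002,0,0,-0.13]], fingers=50)

```text
time_s: 52.05
tool_pos: [0.5074, -0.0712, 0.2068]
tool_rot: [-0.001, 0.972, 0.235, -0.002]
ft_force: [0.8, 0.6, 0.5]
grip_width: 0.502
finger_force: 0.0
```

Request:
send_rows(rows=[[-0.0123,-0.0224,-0.002,0,0,-0.13],[-0.0123,-0.0224,-0.002,0,0,-0.13],[-0.0123,-0.0224,-0.002,0,0,-0.13],[-0.0123,-0.0224,-0.002,0,0,-0.13],[0,0,0,0,0,0],[0,0,0,0,0,0],[0,0,0,0,0,0]])

```text
time_s: 52.75
tool_pos: [0.4597, -0.1593, 0.2006]
tool_rot: [-0.001, 1.0, -0.019, -0.001]
ft_force: [0.2, -0.1, -0.2]
grip_width: 0.5
finger_force: 0.0
```

```bash
python3 rod2.py -.20 -.12
```

```text
52.75 [ 0.4597 -0.1593  0.2006] psi -1.609 [-0.4  -0.22  1.56  0.    1.8   1.21]
grip [ 0.4401 -0.1602] [0.0603 0.0199] -2.5 0.0193
shaft [ 0.5469 -0.1656] [0.1562 0.0118] -3.1 0.0158
dir -0.0499 -2.86 shoulder [ 0.4701 -0.1617]
```

View pics/rod.png

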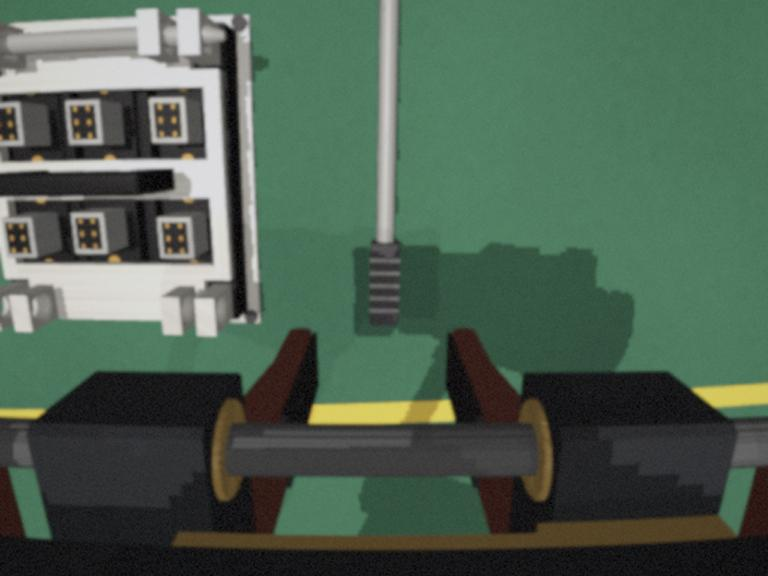

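Request:
send_rows(rows=[[-0.0025,-0.0005,-0.04,0,0,-0.004],[-0.0026,-0.0005,-0.04,0,0,-0.004],[-0.0026,-0.0005,-0.04,0,0,-0.004],[0,0,-0.04,0,0,0],[0,0,-0.028,0,0,0],[0,0,0,0,0,0],[0,0,0,0,0,0],[0,0,0,0,0,0]])

```text
time_s: 53.6
tool_pos: [0.4535, -0.1618, 0.016]
tool_rot: [0.001, 1.0, -0.026, 0.002]
ft_force: [0.4, -0.5, 0.2]
grip_width: 0.503
finger_force: 0.0
```

Request:
send_rows(rows=[[0,0,0,0,0,0],[0,0,0,0,0,0],[0,0,0,0,0,0]])

```text
time_s: 53.9
tool_pos: [0.4525, -0.1618, 0.0146]
tool_rot: [0.0, 1.0, -0.026, 0.001]
ft_force: [-0.9, 0.4, 0.8]
grip_width: 0.496
finger_force: 0.0
```

```bash
python3 rod2.py -.20 -.12
```

```text
53.9 [ 0.4525 -0.1618  0.0146] psi -1.6232 [-0.41 -0.18  1.86  0.    1.45  1.21]
grip [ 0.4516 -0.1604] [0.0422 0.0206] -2.7 0.0194
shaft [ 0.5174 -0.164 ] [0.0973 0.0121] -2.9 0.0158
dir -0.054 -3.09 shoulder [ 0.4816 -0.1621]
```

Request:
send_rows(rows=[[0,0.001,-0.006,0,0,0],[0,0,-0.004,0,0,0],[0,0,0,0,0,0],[0,0,0,0,0,0],[0,0,0,0,0,0]])

```text
time_s: 54.45
tool_pos: [0.452, -0.1606, 0.0036]
tool_rot: [0.0, 1.0, -0.026, -0.0]
ft_force: [0.7, 0.9, -0.1]
grip_width: 0.499
finger_force: 0.0
```

Request:
send_rows(rows=[[0,0,0,0,0,0],[0,0,0,0,0,0],[0,0,0,0,0,0],[0,0,0,0,0,0],[0,0,0,0,0,0],[0,0,0,0,0,0]], fingers=0, squeeze=60)

```text
time_s: 55.05
tool_pos: [0.452, -0.1606, 0.0037]
tool_rot: [0.0, 1.0, -0.026, 0.0]
ft_force: [0.0, 0.6, 0.6]
grip_width: 0.223
finger_force: 60.0
```

Request:
send_rows(rows=[[0,0,0.01,0,0,0],[0,0,0.02,0,0,0],[0,0,0.03,0,0,0],[0,0,0.035,0,0,0],[0,0,0.025,0,0,0],[0,0,0,0,0,0],[0,0,0,0,0,0]])

```text
time_s: 55.75
tool_pos: [0.452, -0.1605, 0.1233]
tool_rot: [-0.0, 1.0, -0.026, 0.0]
ft_force: [-0.7, -0.0, -2.7]
grip_width: 0.221
finger_force: 60.0
```

```bash
python3 hrod.py 1
```

```text
55.75 [ 0.452  -0.1605  0.1233] [-0.000e+00  9.997e-01 -2.620e-02  1.000e-04] psi -1.6233 j [-0.41 -0.23  1.72  0.    1.66  1.21] grip 0.221 59.998873472213745 [-0.7 -0.  -2.7] [ 0.04  0.06 -0.01]
[[35.0, -0.2, -6.3], [45.0, -0.2, -6.3], [55.0, -0.2, -6.5], [65.0, -0.2, -6.4], [75.0, -0.2, -6.4], [85.0, -0.2, -6.5], [95.0, -0.4, -6.4], [105.0, -0.4, -6.4]]
y fit mm/slope [-0.0001 -0.0024] z fit [-0.0062 -0.0018] tip X 0.1097
```

Request:
send_rows(rows=[[-0.002,-0.015,0,0,0,0.05],[-0.002,-0.015,0,0,0,0.1],[-0.002,-0.015,0,0,0,0.12],[-0.002,-0.01,0,0,0,0.12],[-0.002,-0.01,0,0,0,0.12],[-0.002,-0.01,0,0,0,0.12],[-0.002,-0.01,0,0,0,0.12],[-0.002,-0.015,0,0,0,0.12]])

```text
time_s: 56.6
tool_pos: [0.4349, -0.26, 0.1208]
tool_rot: [-0.002, 0.917, 0.4, -0.001]
ft_force: [0.2, -0.1, -2.2]
grip_width: 0.226
finger_force: 60.0
```

Request:
send_rows(rows=[[-0.002,0,0,0,0,0.12],[-0.002,0,0,0,0,0.12],[-0.002,0,0,0,0,0.12],[-0.002,0,0,0,0,0.12],[-0.002,0,0,0,0,0.12],[-0.002,0,0,0,0,0.1],[0,0,0,0,0,0.102],[0,0,0,0,0,0]])

```text
time_s: 57.4
tool_pos: [0.423, -0.2599, 0.1211]
tool_rot: [-0.002, 0.689, 0.724, -0.0]
ft_force: [0.4, -0.5, -2.7]
grip_width: 0.223
finger_force: 60.0
```

Request:
send_rows(rows=[[0,0,-0.03,0,0,0],[0,0,-0.02,0,0,0],[0,0,0,0,0,0],[0,0,0,0,0,0],[0,0,0,0,0,0]])

```text
time_s: 57.9
tool_pos: [0.4244, -0.2609, 0.0747]
tool_rot: [0.001, 0.69, 0.724, 0.0]
ft_force: [-0.2, -0.6, -2.1]
grip_width: 0.222
finger_force: 60.0
```

```bash
python3 rodw.py -1 -1; python3 hrod.py 1
```

```text
57.9 [ 0.4244 -0.2609  0.0747] [7.000e-04 6.900e-01 7.238e-01 1.000e-04] psi 0.0478 grip 0.222 60.0 [-0.2 -0.6 -2.1] [-0.05 -0.04  0.05]
tcp in carrier mm [ -81.7 -284.5] 74.7
top [[100.0, -98.6, 7.6, 80.0, 13000.0], [120.0, -97.0, 10.4, 81.6, 37000.0], [140.0, -96.4, 10.4, 81.7, 38000.0], [160.0, -93.3, 10.4, 81.6, 40000.0], [180.0, -91.5, 12.9, 82.2, 38000.0], [200.0, -89.7, 10.4, 83.1, 42000.0], [220.0, -87.9, 12.8, 82.3, 38000.0], [240.0, -86.0, 10.4, 81.8, 40000.0], [260.0, -82.8, 19.7, 85.3, 52000.0], [280.0, -82.6, 20.1, 86.5, 13000.0]]
scene [[100.0, -98.2, 11.4, 79.0, 10000.0], [120.0, -96.5, 12.1, 79.9, 18000.0], [140.0, -94.3, 11.3, 80.4, 20000.0], [160.0, -93.0, 12.4, 83.4, 23000.0], [180.0, -93.1, 18.8, 80.7, 25000.0], [200.0, -87.1, 22.8, 82.4, 26000.0], [220.0, -89.8, 15.9, 81.5, 25000.0], [240.0, -83.5, 17.4, 81.1, 25000.0], [260.0, -82.8, 21.0, 83.1, 33000.0], [280.0, -77.1, 35.7, 97.8, 72000.0]]
58.0 [ 0.4246 -0.261   0.075 ] [1.100e-03 6.899e-01 7.240e-01 2.000e-04] psi 0.0482 j [-0.62 -0.17  1.74  0.    1.56 -0.67] grip 0.221 59.99896824359894 [-0.5  0.9 -1.9] [-0.04 -0.07  0.01]
[[35.0, 0.1, -6.3], [45.0, 0.2, -6.3], [55.0, 0.2, -6.4], [65.0, 0.1, -6.4], [75.0, 0.2, -6.3], [85.0, 0.2, -6.4], [95.0, -0.0, -6.5], [105.0, -0.0, -6.4], [115.0, -0.0, -4.0]]
y fit mm/slope [ 0.0003 -0.0025] z fit [-0.0072  0.0148] tip X 0.1099
```

Request:
send_rows(rows=[[0,0,-0.01,0,0,-0.05],[0,0,-0.01,0,0,-0.0495],[0,0,-0.006,0,0,0],[0,0,0,0,0,0],[0,0,0,0,0,0],[0,0,0,0,0,0],[0,0,0,0,0,0]])

```text
time_s: 58.75
tool_pos: [0.4243, -0.2608, 0.0483]
tool_rot: [0.001, 0.725, 0.689, 0.0]
ft_force: [0.2, 0.5, -2.3]
grip_width: 0.224
finger_force: 60.0
```

```bash
python3 rodw.py -1 -1; python3 hrod.py 1|tail -1
```

```text
58.75 [ 0.4243 -0.2608  0.0483] [5.000e-04 7.247e-01 6.890e-01 1.000e-04] psi -0.0505 grip 0.224 60.0 [ 0.2  0.5 -2.3] [-0.01 -0.07  0.01]
tcp in carrier mm [ -81.9 -284.4] 48.3
top [[100.0, -81.9, 10.3, 54.3, 17000.0], [120.0, -81.6, 10.7, 56.7, 36000.0], [140.0, -81.1, 10.7, 55.1, 37000.0], [160.0, -81.9, 8.2, 56.0, 32000.0], [180.0, -82.4, 10.4, 54.9, 36000.0], [200.0, -82.0, 10.7, 55.9, 40000.0], [220.0, -81.4, 10.7, 55.6, 40000.0], [240.0, -80.9, 10.5, 55.2, 37000.0], [260.0, -81.3, 17.9, 58.7, 44000.0], [280.0, -79.8, 20.6, 60.1, 15000.0]]
scene [[100.0, -82.7, 11.7, 51.2, 10000.0], [120.0, -82.4, 20.1, 54.1, 24000.0], [140.0, -80.2, 10.8, 53.2, 25000.0], [160.0, -81.6, 17.1, 53.8, 20000.0], [180.0, -81.9, 14.8, 53.5, 25000.0], [200.0, -79.8, 12.1, 55.3, 23000.0], [220.0, -81.0, 14.8, 54.8, 24000.0], [240.0, -81.1, 13.6, 53.7, 23000.0], [260.0, -75.9, 28.7, 57.7, 32000.0], [280.0, -81.4, 46.2, 73.9, 72000.0]]
y fit mm/slope [ 0.0003 -0.0025] z fit [-0.0062 -0.0018] tip X 0.11
```

Aligned; inserting along +y.

Request:
send_rows(rows=[[0.0005,0.01,0,0,0,0],[0.0005,0.01,0,0,0,0],[0.0005,0.01,0,0,0,0],[0.0005,0.01,0,0,0,0],[0,0,0,0,0,0],[0,0,0,0,0,0]])

```text
time_s: 59.5
tool_pos: [0.4261, -0.2203, 0.0477]
tool_rot: [0.0, 0.724, 0.689, -0.0]
ft_force: [-0.3, -0.5, -1.3]
grip_width: 0.22
finger_force: 60.0
```

Request:
send_rows(rows=[[0.0005,0.01,0,0,0,0],[0.0005,0.01,0,0,0,0],[0.0005,0.01,0,0,0,0],[0.0005,0.01,0,0,0,0],[0,0,0,0,0,0],[0,0,0,0,0,0]])

```text
time_s: 60.1
tool_pos: [0.4281, -0.1803, 0.0477]
tool_rot: [0.0, 0.725, 0.689, -0.0]
ft_force: [-0.3, -0.4, -2.2]
grip_width: 0.218
finger_force: 60.0
```

Request:
send_rows(rows=[[0.0005,0.01,0,0,0,0],[0.0005,0.01,0,0,0,0],[0.0005,0.01,0,0,0,0],[0.0006,0.01,0,0,0,0],[0.0005,0.01,0,0,0,0],[0.0006,0.01,0,0,0,0],[0,0,0,0,0,0],[0,0,0,0,0,0]])

```text
time_s: 60.9
tool_pos: [0.4313, -0.1204, 0.0477]
tool_rot: [0.0, 0.725, 0.689, -0.0]
ft_force: [0.1, -0.9, -2.2]
grip_width: 0.221
finger_force: 60.0
```

Request:
send_rows(rows=[[0.0005,0.01,0,0,0,0],[0.0005,0.01,0,0,0,0],[0.0005,0.01,0,0,0,0],[0.0003,0.006,0,0,0,0],[0,0,0,0,0,0],[0,0,0,0,0,0]])

```text
time_s: 61.5
tool_pos: [0.433, -0.0844, 0.0477]
tool_rot: [0.0, 0.725, 0.689, -0.0]
ft_force: [0.1, 0.1, -2.0]
grip_width: 0.222
finger_force: 60.0
```

```bash
python3 home.py -1 -1
```

```text
61.5 [ 0.433  -0.0844  0.0477] psi -0.0501 grip 0.222 [ 0.1  0.1 -2. ]
tcp in carrier mm [ -82.2 -107.8]
60 287 [58.4 59.7] [-87.9 -76.4] [156. 155. 151.]
65 867 [65.9 67.1] [-94.  -69.9] [179. 177. 171.]
70 621 [66.5 67.2] [-93.7 -70.2] [215. 212. 206.]
75 369 [66.4 67.2] [-93.8 -70.2] [213. 210. 203.]
80 252 [58.5 59.6] [-88.1 -76.2] [161. 160. 156.]
85 255 [58.6 59.8] [-88.2 -76.7] [153. 152. 149.]
90 685 [62.3 63.8] [-92.1 -72.1] [63. 62. 63.]
95 839 [63.6 75.6] [-95. -69.] [47. 38. 38.]
100 483 [63.6 66.4] [-92.1 -72.3] [77. 75. 75.]
105 463 [63.3 66.2] [-92.1 -72.3] [48. 47. 48.]
110 439 [63.6 65. ] [-92.1 -72.2] [75. 74. 73.]
115 429 [63.3 64.3] [-92.1 -72.2] [54. 53. 54.]
120 194 [63.5 64.3] [-92.4 -71.8] [98. 97. 94.]
140 150 [63.6 64.2] [-92.  -72.8] [59. 57. 58.]
145 271 [63.3 64.1] [-92.1 -72.7] [55. 55. 55.]
grip far end mm [148.5 149.3]
```

Request:
send_rows(rows=[[0.0003,0.005,0,0,0,0],[0.0002,0.004,0,0,0,0],[0.0001,0.0015,0,0,0,0],[0,0,0,0,0,0],[0,0,0,0,0,0]])

```text
time_s: 62.05
tool_pos: [0.4336, -0.0741, 0.0476]
tool_rot: [0.0, 0.725, 0.689, -0.0]
ft_force: [0.5, -0.0, -1.2]
grip_width: 0.222
finger_force: 60.0
```

Request:
send_rows(rows=[[0,0.001,0,0,0,0],[0,0,0,0,0,0],[0,0,0,0,0,0]])

```text
time_s: 62.35
tool_pos: [0.4336, -0.0731, 0.0476]
tool_rot: [-0.0, 0.725, 0.689, -0.0]
ft_force: [-0.3, 0.6, -2.5]
grip_width: 0.223
finger_force: 60.0
```

Request:
send_rows(rows=[[0,0.0005,0,0,0,0],[0,0,0,0,0,0],[0,0,0,0,0,0]])

```text
time_s: 62.65
tool_pos: [0.4336, -0.0726, 0.0476]
tool_rot: [-0.0, 0.725, 0.689, -0.0]
ft_force: [0.1, -0.1, -2.6]
grip_width: 0.222
finger_force: 60.0
```

```bash
python3 home.py -1 -1 | grep -v '^1'
```

```text
62.65 [ 0.4336 -0.0726  0.0476] psi -0.0508 grip 0.222 [ 0.1 -0.1 -2.6]
tcp in carrier mm [-82.3 -95.9]
60 276 [58.6 59.7] [-88.1 -76.3] [155. 154. 151.]
65 956 [65.7 67.1] [-93.9 -70. ] [170. 167. 162.]
70 585 [66.4 67.2] [-93.9 -70. ] [211. 208. 201.]
75 423 [66.3 67.2] [-94.  -69.9] [189. 186. 180.]
80 645 [63.3 70.1] [-95. -69.] [62. 54. 54.]
85 662 [63.6 73.8] [-94.3 -70.4] [46. 43. 43.]
90 462 [63.5 66.5] [-92.1 -72.3] [76. 74. 74.]
95 469 [63.4 65.1] [-92.1 -72.3] [62. 60. 60.]
grip far end mm [137.1 137.7]
```

Request:
send_rows(rows=[[0,0.0007,0,0,0,0],[0,0,0,0,0,0],[0,0,0,0,0,0]])

```text
time_s: 63.0
tool_pos: [0.4336, -0.0719, 0.0477]
tool_rot: [0.0, 0.725, 0.689, -0.0]
ft_force: [-0.1, -0.8, -3.0]
grip_width: 0.223
finger_force: 60.0
```

Request:
send_rows(rows=[[0,0.0007,0,0,0,0],[0,0,0,0,0,0],[0,0,0,0,0,0]])

```text
time_s: 63.3
tool_pos: [0.4336, -0.0719, 0.0477]
tool_rot: [0.001, 0.725, 0.689, -0.0]
ft_force: [0.7, -5.8, -2.6]
grip_width: 0.224
finger_force: 60.0
```

Home (5.8 N on the post). Lower onto the hole, release and back off.

Request:
send_rows(rows=[[0,0,-0.0015,0,0,0],[0,0,0,0,0,0],[0,0,0,0,0,0]])

```text
time_s: 63.6
tool_pos: [0.4338, -0.0719, 0.0465]
tool_rot: [0.001, 0.725, 0.689, -0.0]
ft_force: [-0.3, -4.7, -1.9]
grip_width: 0.223
finger_force: 60.0
```

Request:
send_rows(rows=[[0,0,0,0,0,0],[0,0,0,0,0,0],[0,0,0,0,0,0],[0,0,0,0,0,0]], fingers=42)

```text
time_s: 64.0
tool_pos: [0.4337, -0.0709, 0.0463]
tool_rot: [-0.0, 0.725, 0.689, 0.0]
ft_force: [-0.0, 0.7, -0.1]
grip_width: 0.417
finger_force: 0.0
```

Request:
send_rows(rows=[[0,0,0.03,0,0,0],[0,0,0.04,0,0,0],[0.015,0,0.04,0,0,0],[0.02,0,0.04,0,0,0],[0.02,0,0.03,0,0,0],[0.02,0,0.02,0,0,0],[0,0,0,0,0,0],[0,0,0,0,0,0]])

```text
time_s: 64.8
tool_pos: [0.5083, -0.071, 0.2453]
tool_rot: [-0.001, 0.725, 0.689, -0.0]
ft_force: [-0.1, 0.4, -0.9]
grip_width: 0.42
finger_force: 0.0
```

```bash
python3 home.py -1 -1; python3 home.py 1 1 | tail -14; python3 car2.py
```

```text
64.8 [ 0.5083 -0.071   0.2453] psi -0.0504 grip 0.42 [-0.1  0.4 -0.9]
tcp in carrier mm [ -7.7 -90.5]
60 60 [56.5 57.8] [-87.4 -75.9] [153. 152. 148.]
65 158 [65.3 67. ] [-94.2 -69.6] [179. 178. 172.]
70 135 [66.4 67.4] [-94.3 -69.7] [202. 200. 194.]
75 108 [66.6 67.3] [-93.7 -69.7] [180. 179. 173.]
80 104 [60.5 61.5] [-91.4 -71.6] [87. 85. 86.]
85 98 [60.4 61.4] [-91.7 -71.7] [93. 92. 92.]
90 101 [60.1 61.2] [-91.9 -71.4] [120. 118. 117.]
95 106 [60.1 61.2] [-92.  -71.7] [110. 108. 108.]
100 87 [59.4 60.8] [-92.  -71.7] [102. 101. 101.]
105 105 [59.3 60.4] [-92.  -71.4] [116. 115. 114.]
110 93 [59.1 60.2] [-91.3 -71.8] [90. 88. 89.]
115 100 [59.1 60.1] [-92.8 -71.5] [111. 110. 109.]
120 86 [58.9 59.9] [-92.4 -71.6] [67. 65. 66.]
125 100 [58.9 59.9] [-92.1 -71.5] [86. 85. 84.]
130 80 [58.4 59.5] [-91.6 -71.9] [59. 57. 59.]
135 39 [58.3 59.1] [-91.9 -71.8] [55. 57. 56.]
grip far end mm [136.6 136.7]
64.85 [ 0.5078 -0.071   0.2446] psi -0.0506 grip 0.42 [-0.3 -0.6 -0.4]
tcp in carrier mm [ -8.3 -90.6]
60 86 [56.1 64.4] [70.1 93.9] [144. 143. 140.]
65 259 [65.3 67.2] [69.7 94.4] [160. 1
[... 2331 characters left out ...]
                                                   ~~~~~~~~~~~~~^^^^^^^^^^^^^^^^^^^^^
    return _quantile_unchecked(
        a, q, axis, out, overwrite_input, method, keepdims, weights)
    return _ureduce(a,
                    func=_quantile_ureduce_func,
    ...<5 lines>...
                    overwrite_input=overwrite_input,
                    method=method)
    r = func(a, **kwargs)
    result = _quantile(arr,
                       quantiles=q,
    ...<2 lines>...
                       out=out,
                       weights=wgt)
    slices_having_nans = np.isnan(arr[-1, ...])
                                  ~~~^^^^^^^^^
IndexError: index -1 is out of bounds for axis 0 with size 0
```

```bash
python3 - <<'E'
from h import *
m,p,d=cam('top'); q=p[100:290,60:330]; save('fin.png',q,2.8)
E
```

```text
(no output)
```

View pics/fin.png

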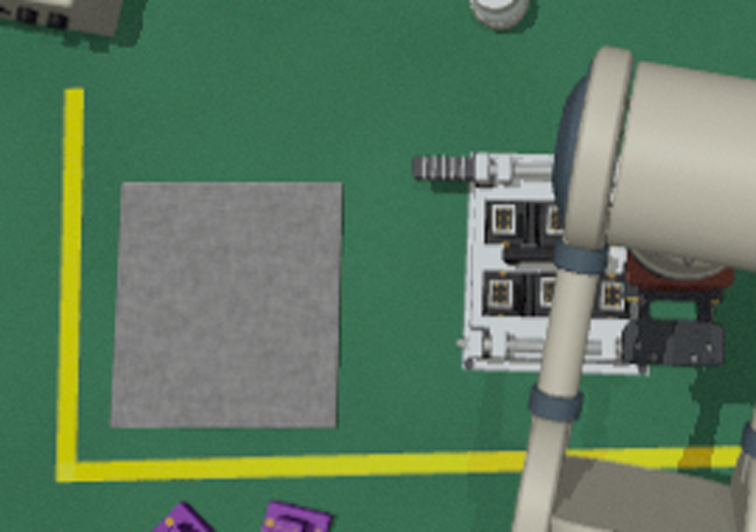

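```bash
python3 - <<'E'
from wmeas import *
s,m,p,P=wshot()
C=np.array([.5207,.019]); t=-.0515; Ri=np.array([[np.cos(t),np.sin(t)],[-np.sin(t),np.cos(t)]])
xy=(P[...,:2]-C)@Ri.T; Z=P[...,2]
for sx,sy in [(-1,-1),(1,1)]:
    Y=xy[...,1]*sy; X=xy[...,0]-sx*.082; out=[]
    for y0 in np.r_[np.arange(-.042,.042,.007),np.arange(.08,.138,.007)]:
        k=(abs(X)<.014)&(Y>y0)&(Y<y0+.007)&(Z>.045)&(Z<.064)
        if k.sum()>20: out.append([y0+.0035,np.median(Z[k&(abs(X-np.median(X[k]))<.002)]),(X[k].max()+X[k].min())/2])
    o=np.array(out)
    for n,q in [('shaft',o[o[:,0]<.06]),('grip',o[o[:,0]>.06])]:
        if len(q)>3: f=np.polyfit(q[:,0],q[:,1],1); g=np.polyfit(q[:,0],q[:,2],1); print(sx,n,len(q),'z slope',f[0].round(4),'ztop at shoulder',np.polyval(f,.078).round(4),'x slope',g[0].round(4),'x',np.polyval(g,.078).round(4))
    for y0 in np.r_[.0]: 
        k=(abs(X)<.014)&(Y<-.078)&(Y>-.1)&(Z>.045); print('nose',k.sum(),Y[k].min() if k.any() else None)
E
```

```text
-1 shaft 12 z slope -0.0302 ztop at shoulder 0.0568 x slope -0.0071 x -0.0002
-1 grip 9 z slope -0.0509 ztop at shoulder 0.0612 x slope 0.0024 x 0.0001
nose 0 None
1 shaft 12 z slope -0.0328 ztop at shoulder 0.0566 x slope -0.0017 x -0.0004
nose 108 -0.09032215294769438
```

```bash
python3 -c "
from plant import *
print(close_job())"
```

```text
the job is handed in; nothing more can be done
None
```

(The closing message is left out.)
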